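# Strip the toe unit off the bench stud and make up the customer's tray

### The arm

A 7-joint arm with a two-finger parallel gripper is mounted at the origin on the work surface. World frame = base frame: x ahead of the robot, y to its left, z up, the work surface at z = 0. Lengths are in m, angles in degrees, forces in N, time in s.
With the tool pointing down it reaches from about 0.4 to 0.85 m from the base axis. Payload 4.5 kg.
Tool frame: the origin (TCP) lies midway between the tips of the shut fingers; the grasp point (between the pads) lies 19 mm behind it; z points along the fingers, y is the line along which they close (so a half turn about z gives the same grasp; the last joint's range is limited). The gripper opens to 88 mm and grips with 3 to 60 N. Pads are 18 mm wide; open, the fingers measure 123 mm over their backs; the gripper's body (75 mm by 187 mm) begins 45 mm behind the grasp point.
Start: joints at [69.546, 39.483, -11.15, 89.685, 9.013, 51.709, -12.324], TCP at [0.238, -0.578, 0.2] pointing down, gripper open.
Joint ranges: [-172.22, 172.22], [-26.19, 119.32], [-84.43, 86.54], [7.71, 146.69], [-57.33, 237.33], [2.42, 119.75], [-152.13, 152.13]. Speed limits (degrees/s): [147.25, 147.25, 180, 180, 180, 180, 180].

### API

Orientations are given as [roll, pitch, yaw] about the fixed x, y, z axes, in that order (R = Rz(yaw) Ry(pitch) Rx(roll)).
In Python, from station import env gives the robot as it stands. The module is installed in compiled form; this text tells all that it offers.
- The arm moves only by the tool arm_command, never from a script. Its argument "series" is a list of rows, each a list of 2 entries, a list of its own where there are three numbers: the shift along the tool's x, y, z scaled (see below), then the turn, a rotation vector about the tool's x, y, z scaled (see below). In form: [[[x, y, z], [ax, ay, az]], ...]. A call has exactly 8 rows; each row shifts and turns the commanded pose from where the row before left it, along the tool's axes as they then stand; what a row does not reach is not made up. The controller multiplies each number of a shift by 0.4 m and each number of a turn by 360 degrees. A row lasts 1/8 s, in which the tool goes at most 62.5 mm and 10.7 degrees, less where a joint would pass 70% of its speed; a pose out of reach is approached as far as the arm can. A call with a number of a shift or a turn outside -1 to 1 is refused whole. A call with a gripper value outside its range is refused whole. "hand" is the opening, from -1 (shut) to 1 (fully open), set as the call begins (left out, the last holds). The fingers move at their own pace and stop on an object; "force" is the grip in N (left out, the last holds). Time passes only in rows, so rows that do not move let the fingers close, or fill a call up. It gives the time, the measured TCP pose, the force, the opening and the grip force at its end, in the units of the state.
- env.get_state(): the state, without advancing time (a new reading comes with each control period).
- env.capture(name): name is "scene" or "top"; returns (picture, depth): 384x512x3 uint8, blue, green, red; 384x512 float32, m along the optical axis (not along the pixel's ray), 0 where there is no reading.
- env.calibration(name): a dict with "vfov" (degrees; the focal length in pixels is half the picture's height over the tangent of half this angle, whatever the lens; pixels are square), "cx", "cy" (the principal point, pixels), "rvec" (rotation vector, rad) and "tvec" (3), from world to camera coordinates, as OpenCV has them. Camera axes: x right, y down, z forward; pixel columns grow to the right and rows downward; lengths in m; the calibration is good to about 2 mm. A picture is of the moment at which its call begins. calibration takes no time and is no camera call.
- env.close_job(): hands the job in; it is judged then, once.
Trained networks look in the newest picture that a camera, given by its name, has taken for a name from the list of things; names that differ only in an ending like _2 or _b are one class to them, and where a whole thing is asked for, a point or a joint stands for the part that bears it (a point fixed in the world has none). Each returns a list of dicts, best first, with "confidence" (0 to 1); they miss things now and then, are a little off and sometimes report something else, mostly with a low value. They report only what shows in the picture. A call takes as long as a camera call.
- env.masks_of(camera, query): "mask" (384x512 bool, what is visible of it) and "location" ([column, row] in pixels, amid what is visible of it).
- env.pinpoint(camera, query): "location" ([column, row] in pixels: a listed point, or the origin of a listed thing).
The state is a dict: "t": time; "qpos": joint angles; "qd": joint speeds; "joint_efforts": joint torques, N m; "position": TCP position; "ee_rot": TCP orientation; "force": force on the tool from outside, world axes, zero at the start; "moment": the same for the moment, N m; "grip_width": finger opening in m; "gripper_force": force on a finger pad.
Only numpy, scipy, OpenCV 4.12 (cv2) and the standard library are available. Lean on these libraries where they do the work, as an engineer would, in place of code of your own. Each camera call takes 0.05 s, during which the arm holds its last target. There are 200 camera calls.

### The job

The toe unit clamped on the bench stud is finished: take off the loose wing nut, then every spacer, then lift off the unit, putting the nut and the spacers in the hardware tin and the unit flat on its sole plate in the larger bay of the customer's tray; the white heel unit goes in the same bay, also flat on its plate. When the stud has been cleared, pour the plungers out of the cup into the tray's smaller bay so that all of them lie in it, and stand the empty cup upright on the bench. Leave the other tools on the bench where they are.

Things in the scene. Friction and masses are not known exactly. Their poses are not given: they have to be found in the camera images.
- stud_top (a point): Centre of the top end of the upright steel stud (14 mm thick) of the bench clamp. The stud stands 55 mm out of the top of the clamp's dark cast-iron foot (170 x 100 x 22 mm, bolted to the bench), so this point is 77 mm above the bench. The point's x axis runs along the foot's long side; the stud stands 42 mm off the foot's middle, towards -x.
- wingnut_c (a point): Brass wing nut, centre of its hub, on the hub's axis, half-way up. Hub: 30 mm across, 20 mm high, 17.5 mm bore; two wings 8 mm thick stick out along the nut's x axis to 82 mm overall and rise to about 30 mm above its underside. It has already been spun off its thread: it lies loosely round the stud on the topmost spacer, free to turn, and lifts straight off. 80 g.
- spacer1_c (a point): Centre (on its axis, half-way up) of plain steel spacer 1: a flat ring 60 mm outside, 20 mm bore, 9 mm thick, 90 g, lying loosely round the stud between toe unit and wing nut. Two or three of the three spacers are present, stacked directly on one another; None if absent.
- spacer2_c (a point): Centre (on its axis, half-way up) of plain steel spacer 2: a flat ring 60 mm outside, 20 mm bore, 9 mm thick, 90 g, lying loosely round the stud between toe unit and wing nut. Two or three of the three spacers are present, stacked directly on one another; None if absent.
- spacer3_c (a point): Centre (on its axis, half-way up) of plain steel spacer 3: a flat ring 60 mm outside, 20 mm bore, 9 mm thick, 90 g, lying loosely round the stud between toe unit and wing nut. Two or three of the three spacers are present, stacked directly on one another; None if absent.
- toe_housing (a point): Red enamelled toe unit: centre of its red housing, which is 62 mm long (x), 40 mm wide (y) and 36 mm high, the place to grip it (across its width). The housing stands on a steel sole plate 150 x 64 x 8 mm whose middle lies 37 mm from this point towards -x; this point is 26 mm above the plate's underside, the housing's top 44 mm. Starts lying on the clamp's foot with the stud through its hole, z up. 420 g, balanced some 20 to 25 mm from this point towards -x.
- toe_hole (a point): Centre of the 22 mm hole in the tail of the toe unit's sole plate, 79 mm from the housing's centre towards the toe unit's -x, 4 mm above the plate's underside.
- heel_body (a point): White plastic heel unit (chipped, black lever on top): centre of its white block, 60 mm long (x), 44 mm wide (y), 42 mm high, the place to grip it (across its width). The block stands on a steel plate 120 x 60 x 8 mm whose middle lies 12 mm from this point towards +x; this point is 29 mm above the plate's underside; the lever's top is 60 mm above it. 300 g. Starts flat on the bench, z up.
- cup_c (a point): Small aluminium cup, point on its axis half-way up; z points out of its mouth. 60 mm high, 49 mm across at the bottom, 56 mm half-way up, 63 mm at the rim, wall 2.5 mm, inner floor 4 mm up; 120 g empty. Starts upright on the bench with the plungers in it.
- plunger1_c (a point): Centre of nylon plunger 1: a chunky barrel-shaped piece 18 mm thick in the middle and 22 mm long, with flat ends 12 mm across (its z axis runs along it), 15 g, grey with a black band. In the cup at the start, with three to five others. Always present.
- plunger2_c (a point): Centre of nylon plunger 2: a chunky barrel-shaped piece 18 mm thick in the middle and 22 mm long, with flat ends 12 mm across (its z axis runs along it), 15 g, grey with a black band. In the cup at the start, with three to five others. Always present.
- plunger3_c (a point): Centre of nylon plunger 3: a chunky barrel-shaped piece 18 mm thick in the middle and 22 mm long, with flat ends 12 mm across (its z axis runs along it), 15 g, grey with a black band. In the cup at the start, with three to five others. Always present.
- plunger4_c (a point): Centre of nylon plunger 4: a chunky barrel-shaped piece 18 mm thick in the middle and 22 mm long, with flat ends 12 mm across (its z axis runs along it), 15 g, grey with a black band. In the cup at the start, with three to five others. Not always present: None if absent.
- plunger5_c (a point): Centre of nylon plunger 5: a chunky barrel-shaped piece 18 mm thick in the middle and 22 mm long, with flat ends 12 mm across (its z axis runs along it), 15 g, grey with a black band. In the cup at the start, with three to five others. Not always present: None if absent.
- plunger6_c (a point): Centre of nylon plunger 6: a chunky barrel-shaped piece 18 mm thick in the middle and 22 mm long, with flat ends 12 mm across (its z axis runs along it), 15 g, grey with a black band. In the cup at the start, with three to five others. Not always present: None if absent.
- bay_units (a point): Customer's tray (low plywood tray with two bays, 202 x 328 mm outside, rim 36 mm above the bench, fixed): centre of the floor of its larger bay, which is 190 mm (x) by 200 mm (y), floor 6 mm above the bench, 30 mm deep.
- bay_small (a point): Customer's tray: centre of the floor of its smaller bay, 190 mm (x) by 110 mm (y), 30 mm deep, separated from the larger bay by a 6 mm wall as high as the rim.
- tin_in (a point): Hardware tin (plain sheet-steel open box without partitions, 200 mm (x) by 230 mm (y), rim 32 mm above the bench, 500 g, loose): centre of its inner floor, 4 mm above the bench. Inside 192 x 222 mm.
- ratchet: Bystander: brass ratchet screwdriver with wooden handle, 210 mm, lying at the far side.
- gauge: Bystander: tin gauge block 90 x 42 x 22 mm, lying between cup and heel.
- glue: Bystander: standing plastic glue bottle, 48 mm thick, 130 mm high.
- rasp: Bystander: rasp with wooden handle, 230 mm, 22 mm high.

How it is judged:
By the outcome, as a careful person would: the job done as asked, in the order asked, and still so for the second after the job is handed in, with the robot touching nothing.
Of spacer1, spacer2, spacer3 only 2 to 3 are there at a start; the rules pass over those that are not, and their reading is None.
Of plunger4, plunger5, plunger6 only 1 to 3 are there at a start; the rules pass over those that are not, and their reading is None.
At some moment in a run one of heel, tin may be knocked a few centimetres aside while the robot is not near it.
It also fails if it takes over 210 s, if anything falls off the work surface, if the arm or the gripper's body presses on something with over 40 N, if the wrist force passes 120 N, or if a joint passes its speed limit or range.

## Working session

There is one attempt and no reset: what is moved stays moved. The work goes in short steps, Python scripts to look and compute and a tool call to move; the robot and the scene stay as the last step left them, time stands still between calls to the robot, and variables do not carry over. Pictures are saved under pics/ and viewed, at most 14 in all, crops included, and the job is handed in when it is done.

Besides the shell and the picture viewer there is one more tool, called after "Emit:" as name([rows], argument=value, ...), one row to a line, values as JSON. arm_command: Moves the arm, as the interface text tells. Its arguments: {"type":"object","properties":{"series":{"type":"array"},"hand":{"type":"number"},"force":{"type":"number"}},"required":["series"]}

```bash
mkdir -p pics
cat > h.py <<'E'
import numpy as np, cv2
from station import env
from scipy.spatial.transform import Rotation as R
def cal(n):
    c=env.calibration(n); f=192/np.tan(np.radians(c['vfov'])/2)
    return f,c['cx'],c['cy'],cv2.Rodrigues(np.array(c['rvec'],float))[0],np.array(c['tvec'],float).ravel()
def cloud(n,d):
    f,cx,cy,Rm,t=cal(n); v,u=np.mgrid[:384,:512]
    P=np.stack([(u-cx)/f*d,(v-cy)/f*d,d],-1); return (P-t)@Rm
def ray(n,px,z):
    f,cx,cy,Rm,t=cal(n); o=-Rm.T@t; r=Rm.T@np.array([(px[0]-cx)/f,(px[1]-cy)/f,1]); return o+r*(z-o[2])/r[2]
def proj(n,p):
    f,cx,cy,Rm,t=cal(n); q=Rm@np.array(p)+t; return [f*q[0]/q[2]+cx,f*q[1]/q[2]+cy]
E
python3 - <<'E'
from h import *
s=env.get_state();print({k:np.round(v,3) for k,v in s.items()})
for n in ['scene','top']:
    p,d=env.capture(n); cv2.imwrite(f'pics/{n}0.png',cv2.resize(p,(768,576))); np.save(n,d)
    f,cx,cy,Rm,t=cal(n); print(n,f,cx,cy,-Rm.T@t,Rm[2])
Z=dict(stud_top=.077,wingnut_c=.08,toe_housing=.048,toe_hole=.026,heel_body=.029,cup_c=.03,bay_units=.006,bay_small=.006,tin_in=.004)
for q,z in Z.items():
    for n in ['top','scene']:
        print(q,n,[(np.round(x['location']),round(x['confidence'],2),np.round(ray(n,x['location'],z),3)[:2]) for x in env.pinpoint(n,q)[:2]])
E
```

```text
{'t': np.float64(0.0), 'qpos': array([ 69.545,  39.533, -11.144,  89.744,   9.013,  51.71 , -12.324]), 'qd': array([ 0.009,  0.044, -0.015, -0.003, -0.029,  0.07 , -0.131]), 'joint_efforts': array([ 1.0000e-03, -5.2756e+01, -1.2670e+00, -1.5343e+01, -5.3000e-02,
        6.0000e-03,  0.0000e+00]), 'position': array([ 0.238, -0.577,  0.199]), 'ee_rot': array([-1.79896e+02,  8.00000e-03,  2.23960e+01]), 'force': array([-0.92 , -0.353, -0.095]), 'moment': array([ 0.035, -0.006, -0.053]), 'gripper_force': np.float64(0.0), 'grip_width': np.float64(0.088)}
scene 377.58760518053396 255.75903532284224 191.51464912561536 [0.99432369 0.63673043 0.87649785] [-0.32836559 -0.57637153 -0.7483127 ]
top 490.861304169495 250.52515812322895 187.07333374608103 [0.40358365 0.00964487 1.38177666] [ 0.17062781  0.00911    -0.98529344]
stud_top top [(array([256., 245.]), 0.67, array([0.475, 0.006]))]
stud_top scene [(array([304., 167.]), 0.65, array([0.469, 0.005]))]
wingnut_c top [(array([254., 246.]), 0.67, array([0.47 , 0.011])), (array([144., 168.]), 0.22, array([0.679, 0.312]))]
wingnut_c scene [(array
[... 607 characters left out ...]
y([0.659, 0.139]))]
cup_c scene [(array([302., 174.]), 0.74, array([ 0.462, -0.009])), (array([270., 234.]), 0.61, array([0.663, 0.139]))]
bay_units top [(array([161., 247.]), 0.68, array([0.469, 0.271])), (array([104., 243.]), 0.49, array([0.478, 0.429]))]
bay_units scene [(array([353., 245.]), 0.71, array([0.473, 0.265]))]
bay_small top [(array([105., 242.]), 0.68, array([0.48 , 0.426]))]
bay_small scene [(array([392., 296.]), 0.59, array([0.484, 0.431])), (array([293., 305.]), 0.57, array([0.712, 0.331]))]
tin_in top [(array([373., 246.]), 0.96, array([ 0.481, -0.322]))]
tin_in scene [(array([250., 127.]), 0.62, array([ 0.478, -0.322])), (array([352., 245.]), 0.52, array([0.474, 0.262]))]
```

View pics/scene0.png

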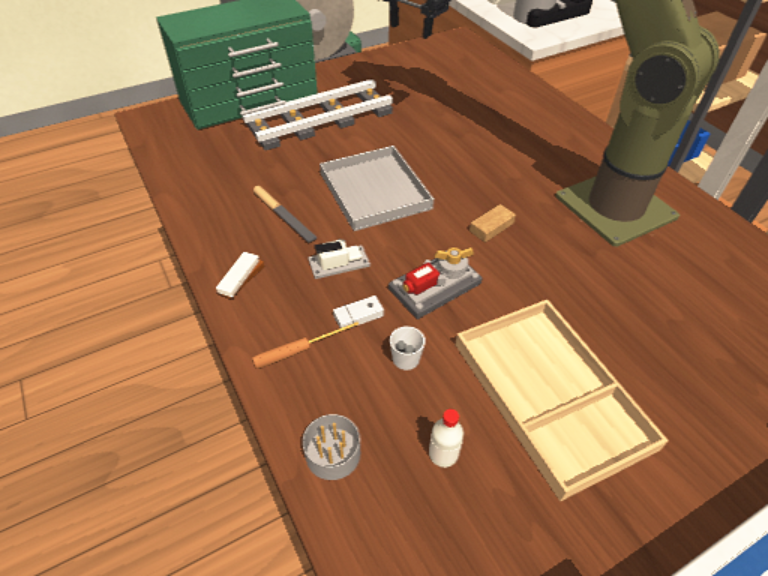

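View pics/top0.png

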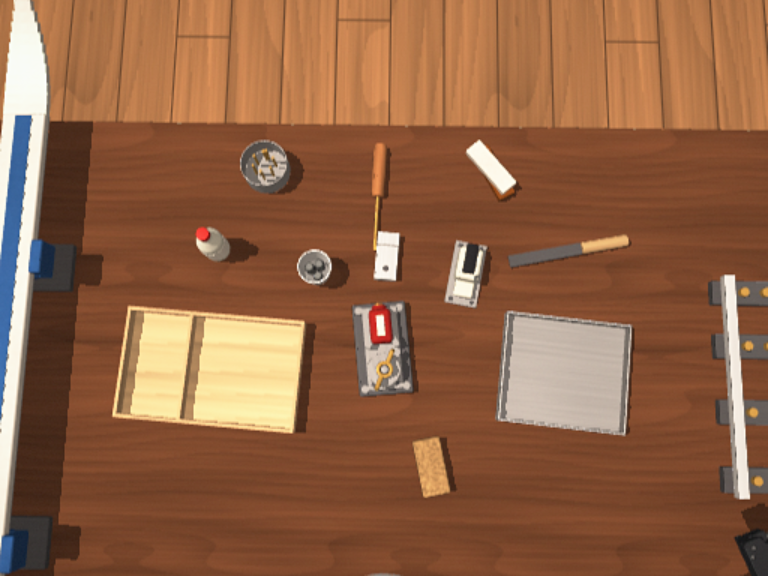

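The scene shows the clamp with the red unit and brass nut at about (435,275), heel (340,257), cup (407,345), tray (560,400), tin (375,187). In the top view they are at (383,350), (467,272), (315,266), (210,370) and (565,372). Next I measure yaws and heights.

Run:
```python
from h import *
d=np.load('top.npy');C=cloud('top',d); ds=np.load('scene.npy');S=cloud('scene',ds)
def rect(P):
    (c,wh,a)=cv2.minAreaRect((P[:,:2]*1000).astype(np.float32)); return np.round(c),np.round(wh),round(a,1)
for q in ['wingnut_c','toe_housing','heel_body','cup_c','tin_in','bay_units','spacer1_c','gauge']:
  for n,X in [('top',C),('scene',S)]:
    r=env.masks_of(n,q)
    if not r: print(q,n,'none'); continue
    m=r[0]['mask']; P=X[m]; P=P[(P[:,2]>0.003)&(P[:,2]<.2)]
    print(q,n,round(r[0]['confidence'],2),m.sum(),rect(P),'z',np.round(np.percentile(P[:,2],[5,25,50,75,95,100]),3), 'med',np.round(np.median(P,0),3))
# regional: nut height by xy window
for lo,hi,nm in [((.40,-.06),(.54,.08),'clamp')]:
    for n,X in [('top',C),('scene',S)]:
        m=(X[...,0]>lo[0])&(X[...,0]<hi[0])&(X[...,1]>lo[1])&(X[...,1]<hi[1])
        z=X[m][:,2]; h,e=np.histogram(z,np.arange(0,.13,.004)); print(n,[(round(a,3),b) for a,b in zip(e,h)])
p=cv2.imread('pics/top0.png')
p,_=env.capture('top'); c=cv2.resize(p[145:275,225:335],None,fx=4.4,fy=4.4,interpolation=cv2.INTER_CUBIC); 
p,_=env.capture('scene'); c2=cv2.resize(p[145:225,200:330],None,fx=2,fy=2,interpolation=cv2.INTER_CUBIC)
c[:160,-260:]=c2;cv2.imwrite('pics/crop1.png',c)
```

```text
wingnut_c top 0.58 121 (array([472.,   4.]), array([24., 65.]), 85.2) z [0.054 0.073 0.077 0.08  0.085 0.088] med [0.473 0.002 0.077]
wingnut_c scene 0.65 147 (array([477.,   7.]), array([36., 65.]), 38.1) z [0.063 0.069 0.075 0.079 0.082 0.086] med [0.482 0.01  0.075]
toe_housing top 0.65 795 (array([517.,  11.]), array([155.,  65.]), 5.0) z [0.025 0.029 0.051 0.064 0.069 0.084] med [0.54  0.013 0.051]
toe_housing scene 0.75 696 (array([522.,  -5.]), array([153.,  98.]), 6.7) z [0.024 0.03  0.045 0.064 0.068 0.072] med [0.553 0.03  0.045]
heel_body top 0.88 865 (array([ 656., -146.]), array([ 60., 118.]), 78.7) z [0.005 0.009 0.027 0.051 0.058 0.064] med [ 0.65  -0.144  0.027]
heel_body scene 0.59 689 (array([ 659., -164.]), array([101., 118.]), 79.6) z [0.006 0.009 0.025 0.049 0.058 0.062] med [ 0.672 -0.132  0.025]
cup_c top 0.78 283 (array([658., 136.]), array([60., 60.]), 68.7) z [0.005 0.02  0.039 0.055 0.061 0.064] med [0.669 0.141 0.039]
cup_c scene 0.96 471 (array([661., 137.]), array([61., 59.]), 60.5) z [0.011 0.028 0.041 0.052 0.061 0.064] med [0.661 0.135 0.041]
tin_in t
[... 2364 characters left out ...]
, np.int64(24)), (np.float64(0.048), np.int64(21)), (np.float64(0.052), np.int64(57)), (np.float64(0.056), np.int64(98)), (np.float64(0.06), np.int64(25)), (np.float64(0.064), np.int64(49)), (np.float64(0.068), np.int64(32)), (np.float64(0.072), np.int64(37)), (np.float64(0.076), np.int64(52)), (np.float64(0.08), np.int64(24)), (np.float64(0.084), np.int64(4)), (np.float64(0.088), np.int64(0)), (np.float64(0.092), np.int64(0)), (np.float64(0.096), np.int64(0)), (np.float64(0.1), np.int64(0)), (np.float64(0.104), np.int64(0)), (np.float64(0.108), np.int64(0)), (np.float64(0.112), np.int64(0)), (np.float64(0.116), np.int64(0)), (np.float64(0.12), np.int64(0)), (np.float64(0.124), np.int64(0))]
```

View pics/crop1.png

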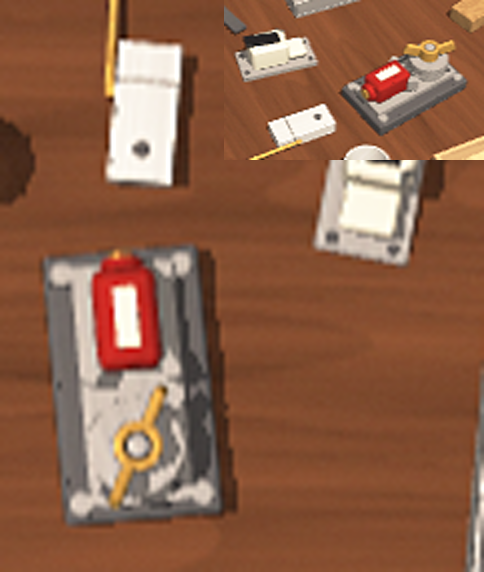

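Three spacers are present (spacer top at about 57 mm). The crop shows the nut's wings running (163,390)–(115,505), so nut yaw is about −22°; the foot is at about +5°. Next is a small planner for the rows.

```bash
cat > plan.py <<'E'
from h import *
import json
def down(yaw): return R.from_euler('xyz',[180,0,yaw],degrees=True)
def cur():
    s=env.get_state(); return np.array(s['position']),R.from_euler('xyz',s['ee_rot'],degrees=True)
def plan(wps,start=None):
    """wps: (pos, rotation or yaw, rows) ; prints rows for arm_command in calls of 8"""
    p,r=start or cur(); rows=[]
    for q,rt,n in wps:
        if q is None: rows+=[[[0,0,0],[0,0,0]]]*n; continue
        rt=rt if isinstance(rt,R) else down(rt); q=np.array(q,float)
        for i in range(n):
            k=n-i
            dp=r.inv().apply((q-p)/k); dr=(r.inv()*rt).as_rotvec(degrees=True)/k
            a=np.round(dp/.4,3); b=np.round(dr/360,3)
            if np.linalg.norm(a)>.157 or np.linalg.norm(b)>.0298: print('TOO FAST',np.linalg.norm(a)*400,np.linalg.norm(b)*360)
            rows.append([(a+0).tolist(),(b+0).tolist()]); p=p+r.apply(a*.4); r=r*R.from_rotvec(b*360,degrees=True)
    while len(rows)%8: rows.append([[0,0,0],[0,0,0]])
    for i in range(0,len(rows),8): print(json.dumps(rows[i:i+8]).replace(' ','').replace('.0,',',').replace('.0]',']'))
    print('end',np.round(p,4),np.round(r.as_euler('xyz',degrees=True),1))
E
python3 -c "
from plan import *
plan([([.30,-.42,.2],0,4),([.475,.0065,.16],-22,9),([.475,.0065,.1],-22,3)])"
```

```text
[[[0.073,-0.077,0],[0,0,0.016]],[[0.065,-0.083,0],[0,0,0.015]],[[0.058,-0.089,0],[0,0,0.016]],[[0.048,-0.095,0.001],[0,0,0.015]],[[0.049,-0.118,0.011],[0,0,0.007]],[[0.043,-0.12,0.011],[0,0,0.007]],[[0.038,-0.122,0.011],[0,0,0.007]],[[0.033,-0.124,0.011],[0,0,0.007]]]
[[[0.027,-0.125,0.011],[0,0,0.007]],[[0.022,-0.126,0.011],[0,0,0.007]],[[0.016,-0.127,0.011],[0,0,0.006]],[[0.011,-0.128,0.011],[0,0,0.007]],[[0.006,-0.129,0.012],[0,0,0.006]],[[0,0,0.05],[0,0,0]],[[0,0,0.05],[0,0,0]],[[0,0,0.05],[0,0,0]]]
end [0.475  0.0067 0.0998] [180.   -0.  -21.9]
```

Emit:
arm_command([
  [[0.073,-0.077,0],[0,0,0.016]],
  [[0.065,-0.083,0],[0,0,0.015]],
  [[0.058,-0.089,0],[0,0,0.016]],
  [[0.048,-0.095,0.001],[0,0,0.015]],
  [[0.049,-0.118,0.011],[0,0,0.007]],
  [[0.043,-0.12,0.011],[0,0,0.007]],
  [[0.038,-0.122,0.011],[0,0,0.007]],
  [[0.033,-0.124,0.011],[0,0,0.007]],
], hand=0.36)

```text
t: 2.9
position: [0.3787, -0.2294, 0.1824]
ee_rot: [180.0, -0.1, -10.1]
force: [1.1, 0.0, 0.2]
grip_width: 0.06
gripper_force: 0.0
```

Emit:
arm_command([
  [[0.027,-0.125,0.011],[0,0,0.007]],
  [[0.022,-0.126,0.011],[0,0,0.007]],
  [[0.016,-0.127,0.011],[0,0,0.006]],
  [[0.011,-0.128,0.011],[0,0,0.007]],
  [[0.006,-0.129,0.012],[0,0,0.006]],
  [[0,0,0.05],[0,0,0]],
  [[0,0,0.05],[0,0,0]],
  [[0,0,0.05],[0,0,0]],
])

```text
t: 3.9
position: [0.4755, 0.0071, 0.0994]
ee_rot: [-180.0, -0.0, -21.8]
force: [0.1, 0.3, 0.4]
grip_width: 0.06
gripper_force: 0.0
```

Run:
```python
from plan import *
s=env.get_state();print(s['t'],s['position'],s['ee_rot'],s['grip_width'],s['force'])
p,d=env.capture('top'); a=cv2.resize(p[190:290,200:310],None,fx=4,fy=4,interpolation=cv2.INTER_CUBIC)
q,d=env.capture('scene'); b=cv2.resize(q[110:210,250:350],None,fx=4,fy=4,interpolation=cv2.INTER_CUBIC)
cv2.imwrite('pics/n1.png',np.hstack([a[:,:400],b]))
for z in [.059]: plan([([.4745,.007,z],-22,3)])
```

```text
3.9 [0.47552012 0.00713344 0.09935664] [-1.79973530e+02 -4.68492550e-02 -2.18385447e+01] 0.060032875850643805 [0.10680815 0.25571705 0.37434844]
[[[0,0,0.033],[0,0,0]],[[0.001,0,0.033],[0,0,0]],[[0,-0.001,0.033],[0,0,0]],[[0,0,0],[0,0,0]],[[0,0,0],[0,0,0]],[[0,0,0],[0,0,0]],[[0,0,0],[0,0,0]],[[0,0,0],[0,0,0]]]
end [0.4744 0.0071 0.0589] [179.9   0.2 -21.9]
```

View pics/n1.png

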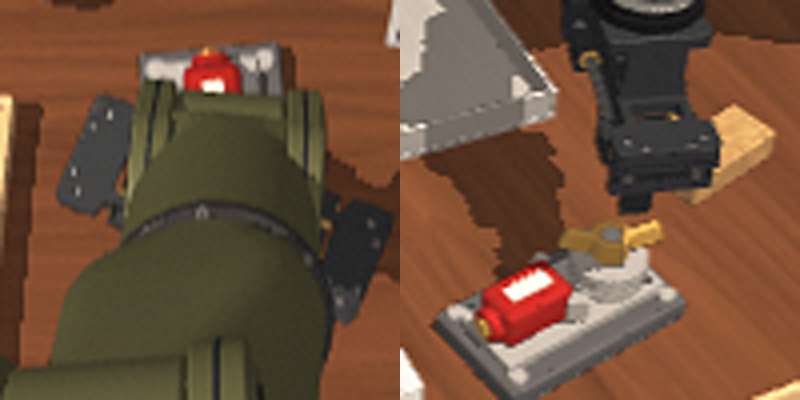

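The right half shows the near finger at (635,200), just above and to the near side of the nut at (610,240), wings parallel to the pads. Descending and closing.

Emit:
arm_command([
  [[0,0,0.033],[0,0,0]],
  [[0.001,0,0.033],[0,0,0]],
  [[0,-0.001,0.033],[0,0,0]],
  [[0,0,0],[0,0,0]],
  [[0,0,0],[0,0,0]],
  [[0,0,0],[0,0,0]],
  [[0,0,0],[0,0,0]],
  [[0,0,0],[0,0,0]],
])

```text
t: 5.0
position: [0.4757, 0.0069, 0.0604]
ee_rot: [-180.0, -0.0, -21.9]
force: [-0.2, 1.2, -0.9]
grip_width: 0.0598
gripper_force: 0.0
```

Emit:
arm_command([
  [[0,0,0],[0,0,0]],
  [[0,0,0],[0,0,0]],
  [[0,0,0],[0,0,0]],
  [[0,0,0],[0,0,0]],
  [[0,0,0],[0,0,0]],
  [[0,0,0],[0,0,0]],
  [[0,0,0],[0,0,0]],
  [[0,0,0],[0,0,0]],
], hand=-1, force=15)

```text
t: 6.0
position: [0.4756, 0.0069, 0.0602]
ee_rot: [180.0, -0.0, -21.9]
force: [-0.1, -0.4, -0.1]
grip_width: 0.0006
gripper_force: 0.0
```

Run:
```python
from plan import *
s=env.get_state();print(s['grip_width'],s['gripper_force'],s['force'])
plan([([.4745,.007,.12],-22,3),([.52,-.16,.12],-6,4),([.54,-.28,.12],-6,3),([.54,-.28,.06],-6,2)])
```

```text
0.0006188262613123895 0.0 [-0.08836814 -0.3528115  -0.05165592]
[[[-0.001,0,-0.05],[0,0,0]],[[-0.001,0,-0.05],[0,0,0]],[[-0.001,0.001,-0.049],[0,0,0]],[[0.065,0.086,0],[0,0,-0.011]],[[0.059,0.091,0],[0,0,-0.011]],[[0.053,0.094,0],[0,0,-0.011]],[[0.047,0.098,0],[0,0,-0.011]],[[0.027,0.098,0],[0,0,0]]]
[[[0.027,0.098,0],[0,0,0]],[[0.027,0.097,0],[0,0,0]],[[0,0,0.075],[0,0,0]],[[0,0,0.075],[0,0,0]],[[0,0,0],[0,0,0]],[[0,0,0],[0,0,0]],[[0,0,0],[0,0,0]],[[0,0,0],[0,0,0]]]
end [ 0.5399 -0.28    0.0598] [180.  -0.  -6.]
```

Grip shut to zero, so it missed. Looking.

Run:
```python
from plan import *
q,d=env.capture('scene'); np.save('s2',d); b=cv2.resize(q[110:210,240:350],None,fx=5,fy=5,interpolation=cv2.INTER_CUBIC)
cv2.imwrite('pics/n2.png',b)
print(proj('scene',[.475,.007,.06]),proj('top',[.475,.007,.06]),env.pinpoint('scene','wingnut_c')[:2])
S=cloud('scene',d)
for u,v in [(303,168),(300,170),(304,172),(306,175),(308,180)]: print(u,v,S[v,u].round(3))
```

```text
[np.float64(302.07778469744454), np.float64(172.34586130111626)] [np.float64(255.1533960652698), np.float64(245.0901843502856)] [{'location': [272.4, 232.7], 'confidence': 0.49}, {'location': [300.5, 170.6], 'confidence': 0.42}]
303 168 [0.531 0.076 0.165]
300 170 [0.486 0.009 0.077]
304 172 [0.48  0.022 0.077]
306 175 [0.468 0.019 0.056]
308 180 [0.471 0.035 0.05 ]
```

View pics/n2.png

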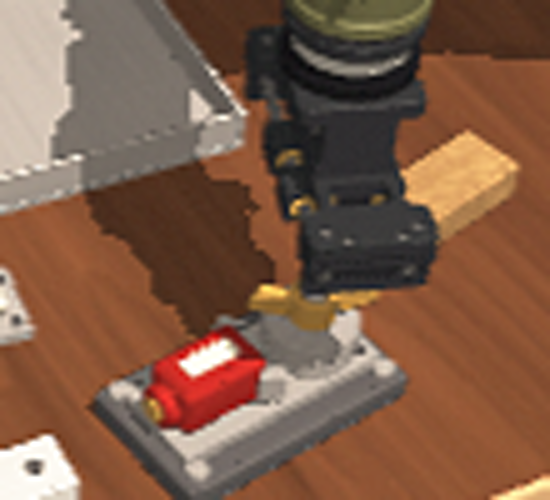

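Run:
```python
from plan import *
print('fingertip n1',ray('scene',(308,162.5),.1),proj('scene',[.489,.042,.1]))
S=cloud('scene',np.load('s2.npy'))
m=(S[...,2]>.1)&(S[...,2]<.14)&(S[...,0]>.3)&(S[...,0]<.7)&(abs(S[...,1])<.2)
P=S[m];print(len(P),P.min(0),P.max(0),np.median(P,0))
for z in np.arange(.06,.3,.02):
    m=(abs(S[...,2]-z)<.01)&(S[...,0]>.3)&(S[...,0]<.7)&(abs(S[...,1])<.2); 
    if m.sum(): P=S[m]; print(z.round(2),len(P),P[:,:2].min(0).round(3),P[:,:2].max(0).round(3))
v,u=np.mgrid[164:182:3,294:320:3]
for i in range(v.shape[0]): print(v[i,0],[tuple((S[v[i,j],u[i,j]]*1000).astype(int)) for j in range(v.shape[1])])
```

```text
fingertip n1 [0.4623608  0.01219456 0.1       ] [np.float64(306.1835042845768), np.float64(171.89861372784958)]
7 [ 0.47972821 -0.01210321  0.10028591] [ 0.48336747 -0.00391527  0.11409302] [ 0.4822084  -0.00750296  0.11087134]
0.06 749 [ 0.445 -0.164] [0.7   0.168]
0.08 95 [ 0.442 -0.013] [0.571 0.022]
0.1 3 [ 0.482 -0.008] [ 0.483 -0.005]
0.12 4 [ 0.48  -0.012] [ 0.482 -0.004]
0.16 48 [ 0.461 -0.078] [0.538 0.097]
0.18 291 [ 0.451 -0.08 ] [0.541 0.103]
0.2 514 [ 0.456 -0.091] [0.543 0.105]
0.22 114 [0.471 0.001] [0.51  0.053]
0.24 122 [ 0.461 -0.006] [0.522 0.055]
0.26 285 [ 0.446 -0.021] [0.521 0.055]
0.28 140 [ 0.451 -0.017] [0.515 0.045]
164 [(np.int64(435), np.int64(-88), np.int64(-4)), (np.int64(429), np.int64(-80), np.int64(0)), (np.int64(538), np.int64(70), np.int64(179)), (np.int64(531), np.int64(73), np.int64(178)), (np.int64(524), np.int64(78), np.int64(179)), (np.int64(517), np.int64(81), np.int64(178)), (np.int64(510), np.int64(85), np.int64(178)), (np.int64(502), np.int64(87), np.int64(177)), (np.int64(495), np.int64(91), np.int64(177))]
167 [(np.int64(498), np.int64(-
[... 1317 characters left out ...]
np.int64(13), np.int64(55)), (np.int64(479), np.int64(18), np.int64(56)), (np.int64(472), np.int64(24), np.int64(59)), (np.int64(462), np.int64(26), np.int64(55)), (np.int64(418), np.int64(-9), np.int64(0)), (np.int64(409), np.int64(-5), np.int64(0)), (np.int64(402), np.int64(0), np.int64(1))]
179 [(np.int64(503), np.int64(7), np.int64(45)), (np.int64(501), np.int64(20), np.int64(56)), (np.int64(494), np.int64(25), np.int64(57)), (np.int64(486), np.int64(30), np.int64(57)), (np.int64(478), np.int64(33), np.int64(57)), (np.int64(466), np.int64(33), np.int64(50)), (np.int64(446), np.int64(23), np.int64(31)), (np.int64(415), np.int64(3), np.int64(-2)), (np.int64(408), np.int64(9), np.int64(0))]
```

The depth data puts the gripper body's underside at about 0.155, not 0.124. The real tool therefore seems about 32 mm higher than the reported z. I open and descend carefully, checking force.

Emit:
arm_command([
  [[0,0,0],[0,0,0]],
  [[0,0,0],[0,0,0]],
  [[0,0,0],[0,0,0]],
  [[0,0,0],[0,0,0]],
  [[0,0,0.005],[0,0,0]],
  [[0,0,0.005],[0,0,0]],
  [[0,0,0.005],[0,0,0]],
  [[0,0,0.005],[0,0,0]],
], hand=0.36)

```text
t: 7.1
position: [0.4755, 0.0069, 0.052]
ee_rot: [180.0, 0.0, -21.9]
force: [0.2, -0.5, 0.8]
grip_width: 0.0601
gripper_force: 0.0
```

Run:
```python
from plan import *
print(env.get_state()['position'],env.get_state()['force'],env.get_state()['grip_width'])
q,d=env.capture('scene'); S=cloud('scene',d)
b=cv2.resize(q[110:210,240:350],None,fx=5,fy=5,interpolation=cv2.INTER_CUBIC)
cv2.imwrite('pics/n3.png',b)
for z in np.arange(.06,.2,.01):
    m=(abs(S[...,2]-z)<.005)&(S[...,0]>.38)&(S[...,0]<.6)&(abs(S[...,1])<.15); 
    if m.sum(): P=S[m]; print(z.round(2),len(P),P[:,:2].min(0).round(3),P[:,:2].max(0).round(3))
```

```text
[0.47554448 0.00689274 0.05202468] [ 0.23236454 -0.51129732  0.82252157] 0.06005725081200253
0.06 240 [ 0.451 -0.021] [0.595 0.042]
0.07 167 [ 0.446 -0.009] [0.582 0.033]
0.08 31 [ 0.481 -0.012] [0.511 0.015]
0.09 3 [ 0.496 -0.003] [0.507 0.038]
0.1 17 [0.484 0.031] [0.503 0.05 ]
0.11 17 [ 0.465 -0.038] [0.501 0.051]
0.12 3 [ 0.465 -0.039] [0.505 0.046]
0.13 2 [ 0.469 -0.026] [ 0.472 -0.022]
0.14 2 [ 0.468 -0.034] [ 0.468 -0.034]
0.15 4 [ 0.471 -0.036] [0.485 0.095]
0.16 73 [ 0.475 -0.086] [0.539 0.098]
0.17 147 [ 0.463 -0.085] [0.539 0.099]
0.18 119 [ 0.46  -0.091] [0.541 0.104]
0.19 129 [ 0.468 -0.091] [0.541 0.104]
0.2 374 [ 0.456 -0.088] [0.543 0.103]
```

View pics/n3.png

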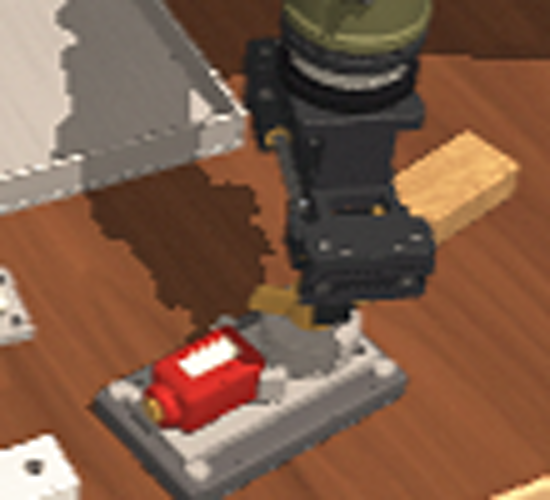

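The near fingertip (330,320) shows at z≈0.09 while the reading is 0.052, which confirms the ~33 mm offset. Continuing down.

Emit:
arm_command([
  [[0,0,0.015],[0,0,0]],
  [[0,0,0.015],[0,0,0]],
  [[0,0,0.015],[0,0,0]],
  [[0,0,0.005],[0,0,0]],
  [[0,0,0.005],[0,0,0]],
  [[0,0,0.004],[0,0,0]],
  [[0,0,0],[0,0,0]],
  [[0,0,0],[0,0,0]],
])

```text
t: 8.15
position: [0.4756, 0.0069, 0.0287]
ee_rot: [-180.0, -0.0, -21.9]
force: [0.6, 0.1, 0.8]
grip_width: 0.0596
gripper_force: 0.0
```

Emit:
arm_command([
  [[0,0,0],[0,0,0]],
  [[0,0,0],[0,0,0]],
  [[0,0,0],[0,0,0]],
  [[0,0,0],[0,0,0]],
  [[0,0,0],[0,0,0]],
  [[0,0,0],[0,0,0]],
  [[0,0,0],[0,0,0]],
  [[0,0,0],[0,0,0]],
], hand=-1, force=15)

```text
t: 9.15
position: [0.4756, 0.0068, 0.0286]
ee_rot: [180.0, -0.0, -21.9]
force: [0.5, -0.8, 0.3]
grip_width: 0.0286
gripper_force: 15.0
```

Run:
```python
from plan import *
plan([([.4755,.007,.11],-22,3),([.51,-.15,.11],-6,4),([.5235,-.284,.09],-6,4),([.5235,-.284,-.021],-6,3)])
```

```text
[[[0,0,-0.068],[0,0,0]],[[0,0,-0.068],[0,0,0]],[[0,0,-0.067],[0,0,0]],[[0.057,0.083,0],[0,0,-0.011]],[[0.051,0.087,0],[0,0,-0.011]],[[0.044,0.09,0],[0,0,-0.011]],[[0.038,0.092,0],[0,0,-0.011]],[[0.017,0.082,0.012],[0,0,0]]]
[[[0.017,0.083,0.013],[0,0,0]],[[0.017,0.082,0.012],[0,0,0]],[[0.018,0.083,0.013],[0,0,0]],[[0,0,0.092],[0,0,0]],[[0,0,0.093],[0,0,0]],[[0,0,0.092],[0,0,0]],[[0,0,0],[0,0,0]],[[0,0,0],[0,0,0]]]
end [ 0.5235 -0.2841 -0.0209] [180.  -0.  -6.]
```

Emit:
arm_command([
  [[0,0,-0.068],[0,0,0]],
  [[0,0,-0.068],[0,0,0]],
  [[0,0,-0.067],[0,0,0]],
  [[0.057,0.083,0],[0,0,-0.011]],
  [[0.051,0.087,0],[0,0,-0.011]],
  [[0.044,0.09,0],[0,0,-0.011]],
  [[0.038,0.092,0],[0,0,-0.011]],
  [[0.017,0.082,0.012],[0,0,0]],
])

```text
t: 10.15
position: [0.5138, -0.1849, 0.1051]
ee_rot: [180.0, -0.1, -6.1]
force: [0.5, -0.2, -0.8]
grip_width: 0.0287
gripper_force: 15.0
```

```bash
cat >> h.py <<'E'
def look(q,n='top',zlo=.003,zhi=.1,save=None):
    p,d=env.capture(n); X=cloud(n,d); r=env.masks_of(n,q)
    if not r: print(q,'none'); return
    P=X[r[0]['mask']]; P=P[(P[:,2]>zlo)&(P[:,2]<zhi)]; c=cv2.minAreaRect((P[:,:2]*1000).astype(np.float32))
    print(q,n,round(r[0]['confidence'],2),np.round(c[0]),np.round(c[1]),round(c[2],1),'med',np.round(np.median(P,0),3)); return p,X,P
E
python3 -c "
from h import *
print(env.get_state()['grip_width'])
look('tin_in'); look('tin_in','scene')"
```

```text
0.028698120973913357
tin_in top 0.75 [ 473. -330.] [240. 199.] 83.8 med [ 0.473 -0.413  0.007]
tin_in scene 0.98 [ 470. -324.] [237. 219.] 84.4 med [ 0.493 -0.305  0.007]
```

Nut held, and the tin has not moved. Placing the nut.

Emit:
arm_command([
  [[0.017,0.083,0.013],[0,0,0]],
  [[0.017,0.082,0.012],[0,0,0]],
  [[0.018,0.083,0.013],[0,0,0]],
  [[0,0,0.092],[0,0,0]],
  [[0,0,0.093],[0,0,0]],
  [[0,0,0.092],[0,0,0]],
  [[0,0,0],[0,0,0]],
  [[0,0,0],[0,0,0]],
])

```text
t: 11.35
position: [0.5241, -0.283, -0.02]
ee_rot: [-180.0, -0.0, -6.0]
force: [0.5, 0.1, -1.2]
grip_width: 0.0283
gripper_force: 15.0
```

Run:
```python
from plan import *
print(env.get_state()['grip_width'])
p,r=cur();plan([(None,0,3),(p+[0,0,.12],r,3),([.51,-.15,.11],0,3),([.476,.007,.09],5,4),([.476,.007,.019],5,3)])
```

```text
0.028268501069954318
[[[0,0,0],[0,0,0]],[[0,0,0],[0,0,0]],[[0,0,0],[0,0,0]],[[0,0,-0.1],[0,0,0]],[[0,0,-0.1],[0,0,0]],[[0,0,-0.1],[0,0,0]],[[-0.023,-0.109,-0.008],[0,0,-0.006]],[[-0.019,-0.11,-0.008],[0,0,-0.005]]]
[[[-0.016,-0.11,-0.009],[0,0,-0.006]],[[-0.021,-0.098,0.013],[0,0,-0.003]],[[-0.019,-0.099,0.012],[0,0,-0.003]],[[-0.017,-0.099,0.013],[0,0,-0.004]],[[-0.015,-0.099,0.012],[0,0,-0.003]],[[0,0,0.059],[0,0,0]],[[0,0,0.059],[0,0,0]],[[0,0,0.06],[0,0,0]]]
end [0.4761 0.0069 0.0189] [-180.    -0.     4.8]
```

Emit:
arm_command([
  [[0,0,0],[0,0,0]],
  [[0,0,0],[0,0,0]],
  [[0,0,0],[0,0,0]],
  [[0,0,-0.1],[0,0,0]],
  [[0,0,-0.1],[0,0,0]],
  [[0,0,-0.1],[0,0,0]],
  [[-0.023,-0.109,-0.008],[0,0,-0.006]],
  [[-0.019,-0.11,-0.008],[0,0,-0.005]],
], hand=0.2)

```text
t: 12.35
position: [0.5146, -0.1948, 0.1064]
ee_rot: [180.0, -0.1, -2.1]
force: [0.3, 1.0, 0.1]
grip_width: 0.0529
gripper_force: 0.0
```

Run:
```python
from plan import *
p,d=env.capture('scene'); cv2.imwrite('pics/t1.png',cv2.resize(p[80:230,170:370],None,fx=3.5,fy=3.5,interpolation=cv2.INTER_CUBIC))
print([(np.round(x['location']),x['confidence'],ray('scene',x['location'],.052)) for x in env.pinpoint('scene','spacer3_c')[:3]],[(np.round(x['location']),x['confidence'],ray('scene',x['location'],.077)) for x in env.pinpoint('scene','stud_top')[:3]])
S=cloud('scene',d);m=(abs(S[...,2]-.057)<.004)&(abs(S[...,0]-.475)<.05)&(abs(S[...,1]-.007)<.05);P=S[m]
print(len(P),cv2.minEnclosingCircle((P[:,:2]*1000).astype(np.float32)))
```

```text
[(array([302., 173.]), 0.51, array([0.47272337, 0.00297228, 0.052     ]))] [(array([304., 167.]), 0.72, array([0.4687745 , 0.00278829, 0.077     ]))]
208 ((490.7273254394531, 9.634224891662598), 43.56974411010742)
```

View pics/t1.png

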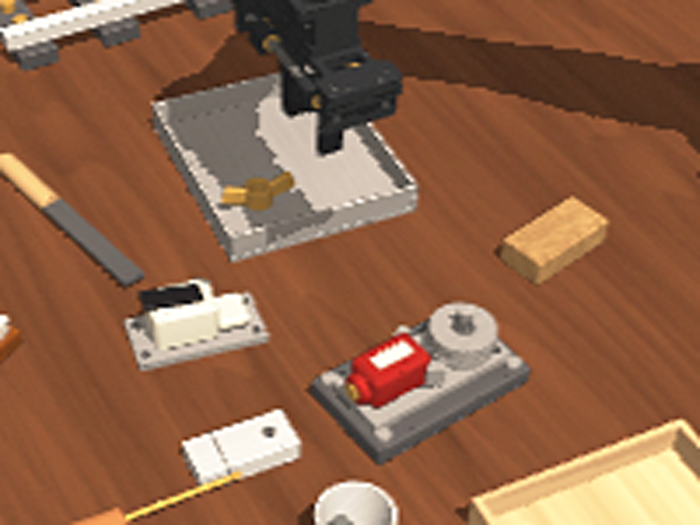

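The nut lies flat in the tin at (258,192) and the spacer stack on the stud is at (463,330). Going for spacer 1.

Emit:
arm_command([
  [[-0.016,-0.11,-0.009],[0,0,-0.006]],
  [[-0.021,-0.098,0.013],[0,0,-0.003]],
  [[-0.019,-0.099,0.012],[0,0,-0.003]],
  [[-0.017,-0.099,0.013],[0,0,-0.004]],
  [[-0.015,-0.099,0.012],[0,0,-0.003]],
  [[0,0,0.059],[0,0,0]],
  [[0,0,0.059],[0,0,0]],
  [[0,0,0.06],[0,0,0]],
], hand=0.75)

```text
t: 13.5
position: [0.477, 0.0045, 0.0171]
ee_rot: [179.9, -0.1, 4.6]
force: [-0.3, -0.6, -0.5]
grip_width: 0.0769
gripper_force: 0.0
```

Emit:
arm_command([
  [[0,0,0],[0,0,0]],
  [[0,0,0],[0,0,0]],
  [[0,0,0],[0,0,0]],
  [[0,0,0],[0,0,0]],
  [[0,0,0],[0,0,0]],
  [[0,0,0],[0,0,0]],
  [[0,0,0],[0,0,0]],
  [[0,0,0],[0,0,0]],
], hand=-1, force=15)

```text
t: 14.5
position: [0.4771, 0.0057, 0.019]
ee_rot: [180.0, -0.2, 4.7]
force: [-0.8, -1.0, 6.5]
grip_width: 0.0134
gripper_force: 16.8
```

Run:
```python
from plan import *
p,r=cur();print(env.get_state()['position'])
plan([(p+[0,0,.06],r,4),([.50,-.15,.10],-1,4),([.514,-.3735,.09],-6,5),([.514,-.3735,-.018],-6,3)])
```

```text
[0.4770548  0.00570164 0.01896187]
[[[0,0,-0.037],[0,0,0]],[[0,0,-0.038],[0,0,0]],[[0,0,-0.037],[0,0,0]],[[0,0,-0.038],[0,0,0]],[[0.006,0.098,-0.013],[0,0,0.004]],[[0.009,0.098,-0.013],[0,0,0.004]],[[0.011,0.098,-0.013],[0,0,0.004]],[[0.014,0.097,-0.013],[0,0,0.004]]]
[[[0.009,0.112,0.005],[0,0,0.003]],[[0.011,0.111,0.005],[0,0,0.003]],[[0.013,0.111,0.005],[0,0,0.003]],[[0.016,0.111,0.005],[0,0,0.002]],[[0.017,0.111,0.005],[0,0,0.003]],[[0,0,0.09],[0,0,0]],[[-0.001,0,0.09],[0,0,0]],[[0,0,0.09],[0,0,0]]]
end [ 0.514  -0.3734 -0.0181] [-180.    -0.2   -6.1]
```

It closed on the stud just above the spacer, with the fingertips touching the spacer top. So the offset is about 38.5 mm. I open and go 7 mm lower.

Emit:
arm_command([
  [[0,0,0],[0,0,0]],
  [[0,0,0],[0,0,0]],
  [[0,0,0],[0,0,0]],
  [[0,0,0],[0,0,0]],
  [[0,0,0],[0,0,0]],
  [[0,0,0.009],[0,0,0]],
  [[0,0,0.009],[0,0,0]],
  [[0,0,0],[0,0,0]],
], hand=0.75)

```text
t: 15.5
position: [0.4755, 0.0061, 0.0101]
ee_rot: [-180.0, 0.1, 4.8]
force: [0.5, 0.2, -0.1]
grip_width: 0.0769
gripper_force: 0.0
```

Emit:
arm_command([
  [[0,0,0],[0,0,0]],
  [[0,0,0],[0,0,0]],
  [[0,0,0],[0,0,0]],
  [[0,0,0],[0,0,0]],
  [[0,0,0],[0,0,0]],
  [[0,0,0],[0,0,0]],
  [[0,0,0],[0,0,0]],
  [[0,0,0],[0,0,0]],
], hand=-1, force=15)

```text
t: 16.5
position: [0.4759, 0.006, 0.0106]
ee_rot: [180.0, -0.0, 4.8]
force: [-0.8, -0.2, -1.6]
grip_width: 0.0598
gripper_force: 15.0
```

Run:
```python
from plan import *
p,r=cur();print(p)
plan([(p+[0,0,.06],r,4),([.50,-.15,.10],-1,4),([.514,-.3735,.09],-6,5),([.514,-.3735,-.028],-6,3)])
```

```text
[0.47589994 0.00597755 0.01062211]
[[[0,0,-0.037],[0,0,0]],[[0,0,-0.038],[0,0,0]],[[0,0,-0.037],[0,0,0]],[[0,0,-0.038],[0,0,0]],[[0.007,0.098,-0.018],[0,0,0.004]],[[0.009,0.098,-0.018],[0,0,0.004]],[[0.012,0.098,-0.019],[0,0,0.004]],[[0.015,0.098,-0.018],[0,0,0.004]]]
[[[0.009,0.112,0.005],[0,0,0.003]],[[0.011,0.111,0.005],[0,0,0.003]],[[0.013,0.111,0.005],[0,0,0.003]],[[0.015,0.111,0.005],[0,0,0.002]],[[0.017,0.111,0.005],[0,0,0.003]],[[0,0,0.098],[0,0,0]],[[0,0,0.098],[0,0,0]],[[0,0,0.099],[0,0,0]]]
end [ 0.5141 -0.3735 -0.0282] [180.  -0.  -6.]
```

Emit:
arm_command([
  [[0,0,-0.037],[0,0,0]],
  [[0,0,-0.038],[0,0,0]],
  [[0,0,-0.037],[0,0,0]],
  [[0,0,-0.038],[0,0,0]],
  [[0.007,0.098,-0.018],[0,0,0.004]],
  [[0.009,0.098,-0.018],[0,0,0.004]],
  [[0.012,0.098,-0.019],[0,0,0.004]],
  [[0.015,0.098,-0.018],[0,0,0.004]],
])

```text
t: 17.5
position: [0.5003, -0.1513, 0.1012]
ee_rot: [180.0, -0.0, -1.1]
force: [1.3, 1.0, -1.1]
grip_width: 0.0599
gripper_force: 15.0
```

```bash
python3 -c "
from h import *
print(env.get_state()['grip_width'])
r=look('tin_in','scene')
p,S,P=r
m=(S[...,2]>.028)&(abs(S[...,0]-.475)<.045)&(abs(S[...,1]-.007)<.045)&(S[...,2]<.06);h,e=np.histogram(S[m][:,2],np.arange(.028,.061,.003));print(h)
cv2.imwrite('pics/t2.png',cv2.resize(p[80:230,170:370],None,fx=3.5,fy=3.5,interpolation=cv2.INTER_CUBIC))"
```

```text
0.05985550892729308
tin_in scene 0.94 [ 482. -326.] [278. 201.] 84.7 med [ 0.494 -0.313  0.007]
[ 59  36  16  15  13  38 100  58   8   8]
```

View pics/t2.png

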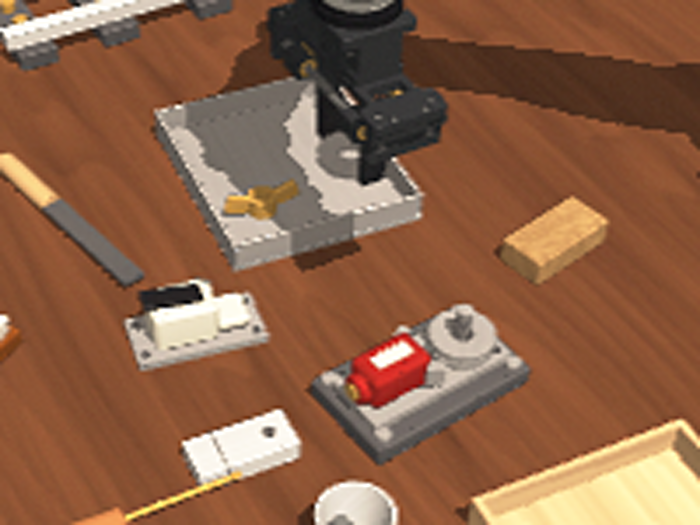

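One spacer is held, two remain, and the tin is only a few millimetres off. Placing.

Emit:
arm_command([
  [[0.009,0.112,0.005],[0,0,0.003]],
  [[0.011,0.111,0.005],[0,0,0.003]],
  [[0.013,0.111,0.005],[0,0,0.003]],
  [[0.015,0.111,0.005],[0,0,0.002]],
  [[0.017,0.105,0.005],[0,0,0.003]],
  [[0,0,0.098],[0,0,0]],
  [[0,0,0.098],[0,0,0]],
  [[0,0,0.099],[0,0,0]],
])

```text
t: 18.6
position: [0.5147, -0.3704, -0.0284]
ee_rot: [-180.0, -0.0, -6.0]
force: [0.5, 0.6, -1.3]
grip_width: 0.0598
gripper_force: 15.0
```

Run:
```python
from plan import *
p,r=cur();print(p)
plan([(None,0,4),(p+[0,0,.12],r,4),([.50,-.15,.11],0,4),([.4757,.006,.07],5,4),(None,0,1),([.4757,.006,.0015],5,4),(None,0,3)],(np.array([.5141,-.371,-.0282]),down(-6)))
```

```text
[ 0.5146952 -0.3703903 -0.028412 ]
[[[0,0,0],[0,0,0]],[[0,0,0],[0,0,0]],[[0,0,0],[0,0,0]],[[0,0,0],[0,0,0]],[[0,0,-0.075],[0,0,0]],[[0,-0.001,-0.075],[0,0,0]],[[0.001,0,-0.075],[0,0,0]],[[0,-0.001,-0.074],[0,0,0]]]
[[[-0.023,-0.136,-0.012],[0,0,-0.004]],[[-0.02,-0.136,-0.012],[0,0,-0.004]],[[-0.017,-0.137,-0.011],[0,0,-0.004]],[[-0.013,-0.138,-0.012],[0,0,-0.005]],[[-0.015,-0.097,0.025],[0,0,-0.003]],[[-0.013,-0.098,0.025],[0,0,-0.004]],[[-0.011,-0.098,0.025],[0,0,-0.003]],[[-0.009,-0.098,0.025],[0,0,-0.004]]]
[[[0,0,0],[0,0,0]],[[0,0,0.043],[0,0,0]],[[0,0,0.043],[0,0,0]],[[0,0,0.043],[0,0,0]],[[0,0,0.043],[0,0,0]],[[0,0,0],[0,0,0]],[[0,0,0],[0,0,0]],[[0,0,0],[0,0,0]]]
end [0.4756 0.0058 0.0014] [180.    0.    5.2]
```

Emit:
arm_command([
  [[0,0,0],[0,0,0]],
  [[0,0,0],[0,0,0]],
  [[0,0,0],[0,0,0]],
  [[0,0,0],[0,0,0]],
  [[0,0,-0.075],[0,0,0]],
  [[0,-0.001,-0.075],[0,0,0]],
  [[0.001,0,-0.075],[0,0,0]],
  [[0,-0.001,-0.074],[0,0,0]],
], hand=0.6)

```text
t: 19.6
position: [0.5149, -0.3705, 0.0932]
ee_rot: [180.0, -0.1, -6.1]
force: [0.4, -0.9, -0.4]
grip_width: 0.0707
gripper_force: 0.0
```

Emit:
arm_command([
  [[-0.023,-0.136,-0.012],[0,0,-0.004]],
  [[-0.02,-0.136,-0.012],[0,0,-0.004]],
  [[-0.017,-0.137,-0.011],[0,0,-0.004]],
  [[-0.013,-0.138,-0.012],[0,0,-0.005]],
  [[-0.015,-0.097,0.025],[0,0,-0.003]],
  [[-0.013,-0.098,0.025],[0,0,-0.004]],
  [[-0.011,-0.098,0.025],[0,0,-0.003]],
  [[-0.009,-0.098,0.025],[0,0,-0.004]],
], hand=0.75)

```text
t: 20.6
position: [0.4766, 0.007, 0.0707]
ee_rot: [180.0, -0.1, 5.1]
force: [0.3, 0.7, 1.1]
grip_width: 0.0769
gripper_force: 0.0
```

Emit:
arm_command([
  [[0,0,0],[0,0,0]],
  [[0,0,0.043],[0,0,0]],
  [[0,0,0.043],[0,0,0]],
  [[0,0,0.043],[0,0,0]],
  [[0,0,0.043],[0,0,0]],
  [[0,0,0],[0,0,0]],
  [[0,0,0],[0,0,0]],
  [[0,0,0],[0,0,0]],
])

```text
t: 21.6
position: [0.4768, 0.0054, 0.0022]
ee_rot: [180.0, -0.1, 5.1]
force: [-0.6, 0.1, 0.2]
grip_width: 0.077
gripper_force: 0.0
```

Emit:
arm_command([
  [[0,0,0],[0,0,0]],
  [[0,0,0],[0,0,0]],
  [[0,0,0],[0,0,0]],
  [[0,0,0],[0,0,0]],
  [[0,0,0],[0,0,0]],
  [[0,0,0],[0,0,0]],
  [[0,0,0],[0,0,0]],
  [[0,0,0],[0,0,0]],
], hand=-1)

```text
t: 22.6
position: [0.4764, 0.0057, 0.0016]
ee_rot: [180.0, -0.0, 5.1]
force: [-0.7, 0.1, 6.3]
grip_width: 0.0593
gripper_force: 15.0
```

Run:
```python
from plan import *
look('tin_in','scene')
p,r=cur();print(p)
plan([(p+[0,0,.08],r,4),([.46,-.13,.10],-1,4),([.434,-.270,.09],-6,4),([.434,-.270,-.028],-6,3),(None,0,1)])
```

```text
tin_in scene 0.56 [ 481. -326.] [273. 203.] 84.2 med [ 0.478 -0.316  0.007]
[0.47638895 0.00575288 0.0016171 ]
[[[0,0,-0.05],[0,0,0]],[[0,0,-0.05],[0,0,0]],[[0,0,-0.05],[0,0,0]],[[0,0,-0.05],[0,0,0]],[[-0.018,0.084,-0.011],[0,0,0.004]],[[-0.016,0.084,-0.012],[0,0,0.004]],[[-0.013,0.084,-0.011],[0,0,0.004]],[[-0.011,0.085,-0.012],[0,0,0.005]]]
[[[-0.015,0.088,0.006],[0,0,0.003]],[[-0.013,0.088,0.006],[0,0,0.004]],[[-0.011,0.088,0.007],[0,0,0.003]],[[-0.009,0.088,0.006],[0,0,0.004]],[[0,0,0.098],[0,0,0]],[[0,0,0.099],[0,0,0]],[[0,0,0.098],[0,0,0]],[[0,0,0],[0,0,0]]]
end [ 0.4341 -0.2699 -0.028 ] [-180.   -0.   -6.]
```

Emit:
arm_command([
  [[0,0,-0.05],[0,0,0]],
  [[0,0,-0.05],[0,0,0]],
  [[0,0,-0.05],[0,0,0]],
  [[0,0,-0.05],[0,0,0]],
  [[-0.018,0.084,-0.011],[0,0,0.004]],
  [[-0.016,0.084,-0.012],[0,0,0.004]],
  [[-0.013,0.084,-0.011],[0,0,0.004]],
  [[-0.011,0.085,-0.012],[0,0,0.005]],
])

```text
t: 23.7
position: [0.4593, -0.1311, 0.0996]
ee_rot: [-180.0, 0.1, -1.1]
force: [1.0, 0.0, -0.9]
grip_width: 0.0595
gripper_force: 15.0
```

```bash
python3 -c "
from h import *
print(env.get_state()['grip_width'])
p,S,P=look('tin_in','scene')
m=(S[...,2]>.028)&(abs(S[...,0]-.475)<.045)&(abs(S[...,1]-.007)<.045)&(S[...,2]<.06);h,e=np.histogram(S[m][:,2],np.arange(.028,.061,.003));print(h)
cv2.imwrite('pics/t3.png',cv2.resize(p[80:230,170:370],None,fx=3.5,fy=3.5,interpolation=cv2.INTER_CUBIC))"
```

```text
0.05951825556970146
tin_in scene 0.75 [ 483. -307.] [238. 200.] 84.2 med [ 0.472 -0.311  0.007]
[ 48  47  24 108  62   4   5   6   4  10]
```

View pics/t3.png

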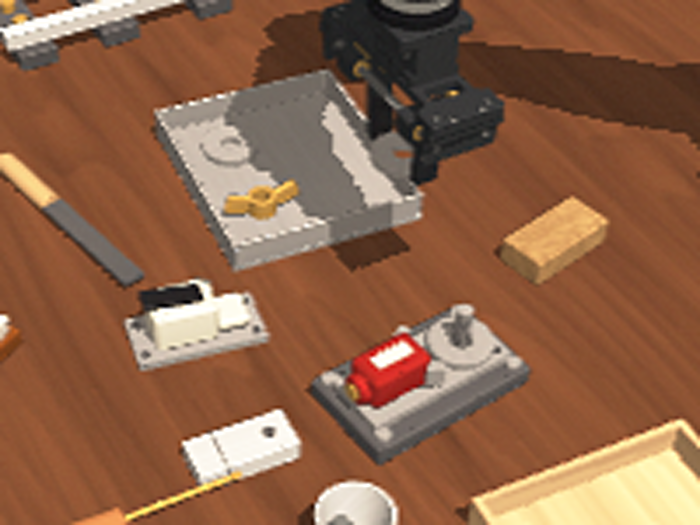

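Nut at (262,198) and spacer 1 at (225,147) are in the tin, spacer 2 is held, and one is left on the stud. Placing.

Emit:
arm_command([
  [[-0.01,0.086,0.006],[0,0,0.003]],
  [[-0.009,0.087,0.006],[0,0,0.004]],
  [[-0.007,0.086,0.007],[0,0,0.003]],
  [[-0.005,0.086,0.006],[0,0,0.004]],
  [[0,0,0.098],[0,0,0]],
  [[0,0,0.099],[0,0,0]],
  [[0,0,0.098],[0,0,0]],
  [[0,0,0],[0,0,0]],
])

```text
t: 24.8
position: [0.4395, -0.2657, -0.0304]
ee_rot: [-179.9, 0.3, -6.0]
force: [0.1, 0.5, -0.1]
grip_width: 0.0597
gripper_force: 15.0
```

Run:
```python
from plan import *
p,r=cur();print(p)
plan([(None,0,4),(p+[0,0,.12],r,4),([.47,-.13,.11],0,4),([.4757,.006,.07],5,4),(None,0,1),([.4757,.006,-.0065],5,4),(None,0,3)])
```

```text
[ 0.43953095 -0.265684   -0.03041154]
[[[0,0,0],[0,0,0]],[[0,0,0],[0,0,0]],[[0,0,0],[0,0,0]],[[0,0,0],[0,0,0]],[[0,0,-0.075],[0,0,0]],[[0,0,-0.075],[0,0,0]],[[-0.001,0,-0.075],[0,0,0]],[[0,-0.001,-0.075],[0,0,0]]]
[[[0.01,-0.086,-0.013],[0,0,-0.004]],[[0.012,-0.086,-0.012],[0,0,-0.004]],[[0.014,-0.086,-0.013],[0,0,-0.004]],[[0.017,-0.085,-0.012],[0,0.001,-0.005]],[[0.004,-0.085,0.025],[0,0,-0.003]],[[0.005,-0.085,0.025],[0,0,-0.003]],[[0.007,-0.085,0.025],[0,0,-0.004]],[[0.009,-0.084,0.025],[0,0,-0.003]]]
[[[0,0,0],[0,0,0]],[[0,0,0.048],[0,0,0]],[[0,0,0.048],[0,0,0]],[[0,0,0.048],[0,0,0]],[[-0.001,0,0.048],[0,0,0]],[[0,0,0],[0,0,0]],[[0,0,0],[0,0,0]],[[0,0,0],[0,0,0]]]
end [ 0.4755  0.0061 -0.0066] [-1.799e+02 -1.000e-01  4.800e+00]
```

Emit:
arm_command([
  [[0,0,0],[0,0,0]],
  [[0,0,0],[0,0,0]],
  [[0,0,0],[0,0,0]],
  [[0,0,0],[0,0,0]],
  [[0,0,-0.075],[0,0,0]],
  [[0,0,-0.075],[0,0,0]],
  [[-0.001,0,-0.075],[0,0,0]],
  [[0,-0.001,-0.075],[0,0,0]],
], hand=0.6)

```text
t: 25.8
position: [0.4402, -0.267, 0.0931]
ee_rot: [180.0, -0.0, -6.1]
force: [-0.3, -0.4, 0.3]
grip_width: 0.0706
gripper_force: 0.0
```

Emit:
arm_command([
  [[0.01,-0.086,-0.013],[0,0,-0.004]],
  [[0.012,-0.086,-0.012],[0,0,-0.004]],
  [[0.014,-0.086,-0.013],[0,0,-0.004]],
  [[0.017,-0.085,-0.012],[0,0,-0.005]],
  [[0.004,-0.085,0.025],[0,0,-0.003]],
  [[0.005,-0.085,0.025],[0,0,-0.003]],
  [[0.007,-0.085,0.025],[0,0,-0.004]],
  [[0.009,-0.084,0.025],[0,0,-0.003]],
], hand=0.75)

```text
t: 26.8
position: [0.4768, 0.0055, 0.0718]
ee_rot: [180.0, -0.0, 4.8]
force: [-0.2, 0.0, 0.1]
grip_width: 0.0773
gripper_force: 0.0
```

Emit:
arm_command([
  [[0,0,0],[0,0,0]],
  [[0,0,0.048],[0,0,0]],
  [[0,0,0.048],[0,0,0]],
  [[0,0,0.048],[0,0,0]],
  [[-0.001,0,0.047],[0,0,0]],
  [[0,0,0],[0,0,0]],
  [[0,0,0],[0,0,0]],
  [[0,0,0],[0,0,0]],
])

```text
t: 27.8
position: [0.4769, 0.004, -0.0038]
ee_rot: [180.0, -0.1, 4.7]
force: [-0.4, 0.0, -0.0]
grip_width: 0.0774
gripper_force: 0.0
```

Emit:
arm_command([
  [[0,0,0],[0,0,0]],
  [[0,0,0],[0,0,0]],
  [[0,0,0],[0,0,0]],
  [[0,0,0],[0,0,0]],
  [[0,0,0],[0,0,0]],
  [[0,0,0],[0,0,0]],
  [[0,0,0],[0,0,0]],
  [[0,0,0],[0,0,0]],
], hand=-1)

```text
t: 28.8
position: [0.4765, 0.0045, -0.0043]
ee_rot: [-180.0, -0.0, 4.8]
force: [-1.5, -0.4, 4.8]
grip_width: 0.0582
gripper_force: 14.9
```

Run:
```python
from plan import *
p,r=cur();print(p)
plan([(p+[0,0,.09],r,4),([.45,-.15,.10],-1,4),([.432,-.354,.09],-6,4),([.432,-.354,-.029],-6,3),(None,0,1)])
```

```text
[ 0.47651277  0.00447982 -0.00432707]
[[[0,0,-0.056],[0,0,0]],[[0,0,-0.056],[0,0,0]],[[0,0,-0.056],[0,0,0]],[[0,0,-0.057],[0,0,0]],[[-0.024,0.095,-0.009],[0,0,0.004]],[[-0.022,0.095,-0.009],[0,0,0.004]],[[-0.02,0.096,-0.009],[0,0,0.004]],[[-0.018,0.097,-0.009],[0,0,0.004]]]
[[[-0.009,0.128,0.006],[0,0,0.003]],[[-0.006,0.128,0.006],[0,0,0.004]],[[-0.004,0.128,0.007],[0,0,0.003]],[[-0.001,0.127,0.006],[0,0,0.004]],[[0,0,0.099],[0,0,0]],[[0,0,0.099],[0,0,0]],[[0,0,0.1],[0,0,0]],[[0,0,0],[0,0,0]]]
end [ 0.4319 -0.3539 -0.0292] [-180.   -0.   -6.]
```

Emit:
arm_command([
  [[0,0,-0.056],[0,0,0]],
  [[0,0,-0.056],[0,0,0]],
  [[0,0,-0.056],[0,0,0]],
  [[0,0,-0.057],[0,0,0]],
  [[-0.024,0.095,-0.009],[0,0,0.004]],
  [[-0.022,0.095,-0.009],[0,0,0.004]],
  [[-0.02,0.096,-0.009],[0,0,0.004]],
  [[-0.018,0.097,-0.009],[0,0,0.004]],
])

```text
t: 29.8
position: [0.449, -0.1514, 0.0996]
ee_rot: [-180.0, 0.0, -1.0]
force: [0.6, 0.3, -1.6]
grip_width: 0.0581
gripper_force: 14.9
```

```bash
python3 -c "
from h import *
print(env.get_state()['grip_width'],env.get_state()['gripper_force'])
p,S,P=look('tin_in','scene')
m=(S[...,2]>.022)&(abs(S[...,0]-.475)<.045)&(abs(S[...,1]-.007)<.045)&(S[...,2]<.06);h,e=np.histogram(S[m][:,2],np.arange(.022,.061,.003));print(h)"
```

```text
0.05813259253914585 14.907311255810782
tin_in scene 0.76 [ 482. -307.] [238. 202.] 84.1 med [ 0.476 -0.318  0.007]
[ 71  55 135  98   8   7   4   3   4   4   9   8]
```

Emit:
arm_command([
  [[-0.009,0.128,0.006],[0,0,0.003]],
  [[-0.006,0.128,0.006],[0,0,0.004]],
  [[-0.004,0.128,0.007],[0,0,0.003]],
  [[-0.001,0.127,0.006],[0,0,0.004]],
  [[0,0,0.098],[0,0,0]],
  [[0,0,0.098],[0,0,0]],
  [[0,0,0.098],[0,0,0]],
  [[0,0,0],[0,0,0]],
])

```text
t: 30.9
position: [0.4303, -0.3522, -0.0301]
ee_rot: [-179.8, 0.3, -6.0]
force: [0.5, 0.7, -0.8]
grip_width: 0.0586
gripper_force: 14.9
```

Emit:
arm_command([
  [[0,0,0],[0,0,0]],
  [[0,0,0],[0,0,0]],
  [[0,0,0],[0,0,0]],
  [[0,0,0],[0,0,0]],
  [[0,0,-0.075],[0,0,0]],
  [[0,0,-0.075],[0,0,0]],
  [[0,0,-0.075],[0,0,0]],
  [[0,0,-0.075],[0,0,0]],
], hand=0.6)

```text
t: 31.9
position: [0.4315, -0.354, 0.0935]
ee_rot: [180.0, -0.0, -6.1]
force: [0.1, -1.2, 0.6]
grip_width: 0.0706
gripper_force: 0.0
```

Run:
```python
from plan import *
for n in ['top','scene']:
    p,d=env.capture(n);X=cloud(n,d)
    m=(abs(X[...,2]-.066)<.006)&(abs(X[...,0]-.555)<.06)&(abs(X[...,1]-.013)<.05);P=X[m]
    print(n,m.sum(),cv2.minAreaRect((P[:,:2]*1000).astype(np.float32)),np.median(P,0))
    print([(x['confidence'],ray(n,x['location'],.048)) for x in env.pinpoint(n,'toe_housing')[:1]])
    m=(abs(X[...,2]-.03)<.004)&(abs(X[...,0]-.52)<.11)&(abs(X[...,1]-.013)<.06);P=X[m]
    print(m.sum(),cv2.minAreaRect((P[:,:2]*1000).astype(np.float32)))
    if n=='scene': cv2.imwrite('pics/t4.png',cv2.resize(p[80:230,170:370],None,fx=3.5,fy=3.5,interpolation=cv2.INTER_CUBIC))
```

```text
top 289 ((553.0467529296875, 13.909088134765625), (65.59579467773438, 37.89551544189453), 0.8871649503707886) [0.54998586 0.01362499 0.06501858]
[(0.86, array([0.55679473, 0.00908308, 0.048     ]))]
753 ((511.4617004394531, 10.144046783447266), (160.550537109375, 94.32991027832031), 6.800637722015381)
scene 210 ((558.5771484375, 15.62480354309082), (68.65105438232422, 38.34072494506836), 5.5966057777404785) [0.55605876 0.0179734  0.06594736]
[(0.78, array([0.5611495, 0.0078314, 0.048    ]))]
436 ((520.6488037109375, 11.25101089477539), (162.20005798339844, 88.22330474853516), 5.180459499359131)
```

View pics/t4.png

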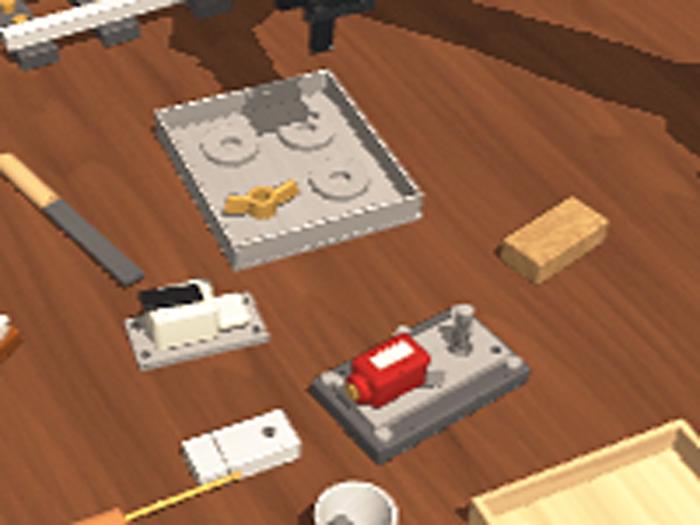

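All three spacers and the nut lie in the tin and the stud is bare apart from the unit. Now the toe unit.

Run:
```python
from plan import *
plan([([.549,.0135,.095],5,8),([.549,.0135,.04],5,2),([.549,.0135,-.001],5,3),(None,0,3)])
```

```text
[[[0.024,-0.118,-0.001],[0,0,-0.004]],[[0.027,-0.117,-0.001],[0,0,-0.004]],[[0.03,-0.117,-0.001],[0,0,-0.004]],[[0.033,-0.116,-0.001],[0,0,-0.004]],[[0.036,-0.115,-0.001],[0,0,-0.004]],[[0.039,-0.114,-0.001],[0,0,-0.004]],[[0.042,-0.113,0],[0,0,-0.003]],[[0.045,-0.113,-0.001],[0,0,-0.004]]]
[[[0,0,0.069],[0,0,0]],[[0,0,0.069],[0,0,0]],[[0,0,0.034],[0,0,0]],[[0,0,0.034],[0,0,0]],[[0,0,0.034],[0,0,0]],[[0,0,0],[0,0,0]],[[0,0,0],[0,0,0]],[[0,0,0],[0,0,0]]]
end [ 0.5491  0.0135 -0.0008] [180.   -0.    5.1]
```

Emit:
arm_command([
  [[0.024,-0.118,-0.001],[0,0,-0.004]],
  [[0.027,-0.117,-0.001],[0,0,-0.004]],
  [[0.03,-0.117,-0.001],[0,0,-0.004]],
  [[0.033,-0.116,-0.001],[0,0,-0.004]],
  [[0.036,-0.115,-0.001],[0,0,-0.004]],
  [[0.039,-0.114,-0.001],[0,0,-0.004]],
  [[0.042,-0.113,0],[0,0,-0.003]],
  [[0.045,-0.113,-0.001],[0,0,-0.004]],
], hand=0.4)

```text
t: 33.1
position: [0.5482, 0.0151, 0.0936]
ee_rot: [180.0, 0.2, 5.2]
force: [0.3, -0.9, -0.2]
grip_width: 0.0619
gripper_force: 0.0
```

Emit:
arm_command([
  [[0,0,0.069],[0,0,0]],
  [[0,0,0.069],[0,0,0]],
  [[0,0,0.034],[0,0,0]],
  [[0,0,0.034],[0,0,0]],
  [[0,0,0.034],[0,0,0]],
  [[0,0,0],[0,0,0]],
  [[0,0,0],[0,0,0]],
  [[0,0,0],[0,0,0]],
])

```text
t: 34.1
position: [0.5495, 0.0137, -0.0004]
ee_rot: [180.0, -0.1, 5.1]
force: [-0.7, 0.2, 0.5]
grip_width: 0.0616
gripper_force: 0.0
```

Emit:
arm_command([
  [[0,0,0],[0,0,0]],
  [[0,0,0],[0,0,0]],
  [[0,0,0],[0,0,0]],
  [[0,0,0],[0,0,0]],
  [[0,0,0],[0,0,0]],
  [[0,0,0],[0,0,0]],
  [[0,0,0],[0,0,0]],
  [[0,0,0],[0,0,0]],
], hand=-1, force=50)

```text
t: 35.1
position: [0.5491, 0.0136, -0.0008]
ee_rot: [180.0, -0.0, 5.1]
force: [-0.3, -0.9, 5.1]
grip_width: 0.0399
gripper_force: 49.9
```

Run:
```python
from plan import *
p,r=cur();print(p)
plan([(p+[0,0,.02],r,4),(p+[0,0,.085],r,4)])
```

```text
[ 0.54909503  0.01362105 -0.00081583]
[[[0,0,-0.012],[0,0,0]],[[0,0,-0.013],[0,0,0]],[[0,0,-0.012],[0,0,0]],[[0,0,-0.013],[0,0,0]],[[0,0,-0.041],[0,0,0]],[[0,0,-0.04],[0,0,0]],[[0,0,-0.041],[0,0,0]],[[0,0,-0.04],[0,0,0]]]
end [0.5491 0.0136 0.084 ] [180.   -0.    5.1]
```

Emit:
arm_command([
  [[0,0,-0.012],[0,0,0]],
  [[0,0,-0.013],[0,0,0]],
  [[0,0,-0.012],[0,0,0]],
  [[0,0,-0.013],[0,0,0]],
  [[0,0,-0.041],[0,0,0]],
  [[0,0,-0.04],[0,0,0]],
  [[0,0,-0.041],[0,0,0]],
  [[0,0,-0.04],[0,0,0]],
])

```text
t: 36.1
position: [0.5491, 0.0137, 0.0853]
ee_rot: [180.0, -0.0, 5.1]
force: [0.3, -0.4, -3.7]
grip_width: 0.0396
gripper_force: 49.9
```

Run:
```python
from plan import *
s=env.get_state();print(s['position'],s['ee_rot'],s['grip_width'],s['force'],s['moment'])
p,d=env.capture('scene'); cv2.imwrite('pics/t5.png',cv2.resize(p[100:250,200:400],None,fx=3.5,fy=3.5,interpolation=cv2.INTER_CUBIC))
# bay frame
c=np.array([.469,.2665]); a=np.radians(-4); ux=np.array([np.cos(a),np.sin(a)]); uy=np.array([-np.sin(a),np.cos(a)])
print(look('bay_units','scene') and '')
g=c+ux*(.037-.005)+uy*(-.045); print(g)
plan([([.53,.10,.085],0,3),([*g,.08],-4,3),([*g,.02],-4,2),([*g,-.0145],-4,4),(None,0,4)])
```

```text
[0.54910805 0.01367485 0.08529166] [ 1.79994062e+02 -3.89190817e-02  5.10587157e+00] 0.03963855216879723 [ 0.29303925 -0.4027596  -3.74893117] [-0.00892513 -0.11674927  0.07050894]
bay_units scene 0.66 [473. 324.] [329. 206.] 86.0 med [0.471 0.344 0.007]

[0.49778301 0.21937741]
[[[-0.01,-0.073,0],[0,0,0.005]],[[-0.012,-0.073,0],[0,0,0.005]],[[-0.015,-0.072,0],[0,0,0.004]],[[-0.027,-0.1,0.004],[0,0,0.004]],[[-0.029,-0.099,0.004],[0,0,0.004]],[[-0.032,-0.097,0.004],[0,0,0.003]],[[0,0,0.075],[0,0,0]],[[0,0,0.075],[0,0,0]]]
[[[0,0,0.022],[0,0,0]],[[0,0,0.021],[0,0,0]],[[0,0,0.022],[0,0,0]],[[0,0,0.021],[0,0,0]],[[0,0,0],[0,0,0]],[[0,0,0],[0,0,0]],[[0,0,0],[0,0,0]],[[0,0,0],[0,0,0]]]
end [ 0.4978  0.2192 -0.0143] [-1.8e+02 -1.0e-01 -3.9e+00]
```

View pics/t5.png

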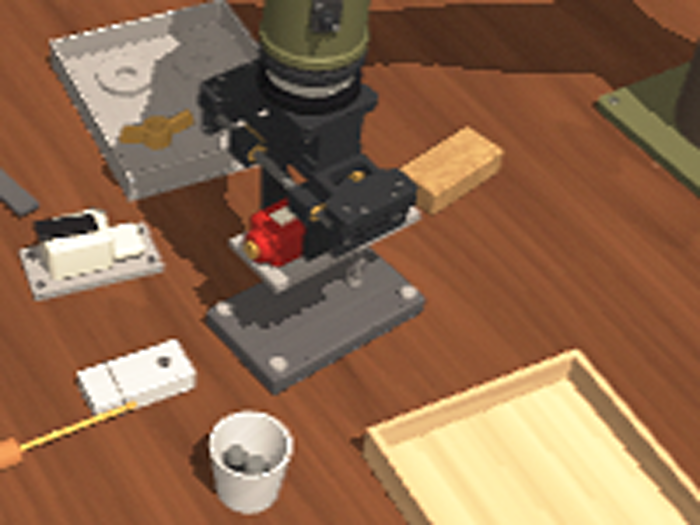

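The unit is lifted level and clear of the stud. Placing it.

Emit:
arm_command([
  [[-0.01,-0.073,0],[0,0,0.005]],
  [[-0.012,-0.073,0],[0,0,0.005]],
  [[-0.015,-0.072,0],[0,0,0.004]],
  [[-0.027,-0.1,0.004],[0,0,0.004]],
  [[-0.029,-0.099,0.004],[0,0,0.004]],
  [[-0.032,-0.097,0.004],[0,0,0.003]],
  [[0,0,0.075],[0,0,0]],
  [[0,0,0.075],[0,0,0]],
])

```text
t: 37.25
position: [0.4964, 0.2202, 0.018]
ee_rot: [-180.0, 0.0, -3.8]
force: [0.4, -0.5, -4.6]
grip_width: 0.0397
gripper_force: 49.9
```

Emit:
arm_command([
  [[0,0,0.022],[0,0,0]],
  [[0,0,0.021],[0,0,0]],
  [[0,0,0.022],[0,0,0]],
  [[0,0,0.021],[0,0,0]],
  [[0,0,0],[0,0,0]],
  [[0,0,0],[0,0,0]],
  [[0,0,0],[0,0,0]],
  [[0,0,0],[0,0,0]],
])

```text
t: 38.25
position: [0.4969, 0.2193, -0.0152]
ee_rot: [-180.0, -0.0, -3.9]
force: [-0.0, 0.1, -4.2]
grip_width: 0.0396
gripper_force: 49.9
```

Run:
```python
from plan import *
s=env.get_state();print(s['position'],s['ee_rot'],s['force'],s['moment'])
p,r=cur()
plan([(None,0,4),(p+[0,0,.11],r,4)])
# heel
for n in ['top','scene']:
    q=look('heel_body',n)
    if q:
        X,P=q[1],q[2]; T=P[(abs(P[:,2]-.05)<.004)]; print('block',len(T),cv2.minAreaRect((T[:,:2]*1000).astype(np.float32)))
        T=P[P[:,2]>.056]; print('lever',T.mean(0)); T=P[abs(P[:,2]-.008)<.004]; print('plate',cv2.minAreaRect((T[:,:2]*1000).astype(np.float32)))
    print([(x['confidence'],ray(n,x['location'],.029)) for x in env.pinpoint(n,'heel_body')[:1]])
```

```text
[ 0.49690257  0.21927056 -0.01516274] [-1.79989667e+02 -2.13832554e-02 -3.88577545e+00] [-2.41260106e-03  1.16097578e-01 -4.17695697e+00] [ 0.00028827 -0.06312858 -0.03351504]
[[[0,0,0],[0,0,0]],[[0,0,0],[0,0,0]],[[0,0,0],[0,0,0]],[[0,0,0],[0,0,0]],[[0,0,-0.069],[0,0,0]],[[0,0,-0.069],[0,0,0]],[[0,0,-0.068],[0,0,0]],[[0,0,-0.069],[0,0,0]]]
end [0.4969 0.2193 0.0948] [-180.    -0.    -3.9]
heel_body top 0.96 [ 659. -148.] [ 61. 124.] 79.0 med [ 0.65  -0.144  0.026]
block 199 ((669.9327392578125, -148.96121215820312), (43.33488464355469, 61.14226150512695), 79.7337417602539)
lever [ 0.68133727 -0.15124619  0.05796409]
plate ((658.795166015625, -147.52003479003906), (60.7085075378418, 123.70393371582031), 79.02616882324219)
[(0.9, array([ 0.66559021, -0.14894235,  0.029     ]))]
heel_body scene 0.72 [ 659. -165.] [101. 120.] 79.8 med [ 0.673 -0.133  0.025]
block 106 ((672.4776000976562, -146.97149658203125), (47.20337677001953, 56.66350555419922), 73.24320220947266)
lever [ 0.6897908  -0.15091821  0.05835631]
plate ((661.2514038085938, -149.61801147460938), (69.8380355834961, 119.84072875976562), 79.2431640625)
[(0.66, array([ 0.66909882, -0.14210996,  0.029     ]))]
```

Emit:
arm_command([
  [[0,0,0.002],[0,0,0]],
  [[0,0,0],[0,0,0]],
  [[0,0,0],[0,0,0]],
  [[0,0,0],[0,0,0]],
  [[0,0,-0.069],[0,0,0]],
  [[0,0,-0.069],[0,0,0]],
  [[0,0,-0.068],[0,0,0]],
  [[0,0,-0.069],[0,0,0]],
], hand=0.3)

```text
t: 39.55
position: [0.4966, 0.2191, 0.0947]
ee_rot: [180.0, 0.0, -3.9]
force: [-0.0, -0.5, 0.9]
grip_width: 0.0572
gripper_force: 0.0
```

Run:
```python
from plan import *
h=[.667,-.148]
plan([([*h,.095],-10.5,9),([*h,.04],-10.5,2),([*h,-.012],-10.5,3),([*h,-.0215],-10.5,2)])
```

```text
[[[0.054,0.099,0],[0,0,0.002]],[[0.055,0.098,0],[0,0,0.002]],[[0.057,0.097,0],[0,0,0.002]],[[0.058,0.096,0],[0,0,0.002]],[[0.059,0.096,0],[0,0,0.002]],[[0.06,0.095,0],[0,0,0.002]],[[0.061,0.094,0],[0,0,0.002]],[[0.063,0.093,0],[0,0,0.002]]]
[[[0.064,0.093,-0.001],[0,0,0.002]],[[0,0,0.069],[0,0,0]],[[0,0,0.069],[0,0,0]],[[0,0,0.043],[0,0,0]],[[0,0,0.043],[0,0,0]],[[0,0,0.044],[0,0,0]],[[0,0,0.012],[0,0,0]],[[0,0,0.012],[0,0,0]]]
end [ 0.667  -0.1481 -0.0217] [180.    0.  -10.4]
```

Emit:
arm_command([
  [[0.054,0.099,0],[0,0,0.002]],
  [[0.055,0.098,0],[0,0,0.002]],
  [[0.057,0.097,0],[0,0,0.002]],
  [[0.058,0.096,0],[0,0,0.002]],
  [[0.059,0.096,0],[0,0,0.002]],
  [[0.06,0.095,0],[0,0,0.002]],
  [[0.061,0.094,0],[0,0,0.002]],
  [[0.063,0.093,0],[0,0,0.002]],
], hand=0.6)

```text
t: 40.55
position: [0.6484, -0.1085, 0.0938]
ee_rot: [-180.0, 0.0, -9.7]
force: [0.3, -0.2, -0.2]
grip_width: 0.0707
gripper_force: 0.0
```

Run:
```python
from plan import *
for n in ['top','scene']:
    q=look('heel_body',n)
p,d=env.capture('scene'); cv2.imwrite('pics/t6.png',cv2.resize(p[80:330,170:450],None,fx=2.3,fy=2.3,interpolation=cv2.INTER_CUBIC))
```

```text
heel_body none
heel_body scene 0.79 [ 662. -146.] [ 66. 119.] 79.0 med [ 0.674 -0.132  0.025]
```

View pics/t6.png

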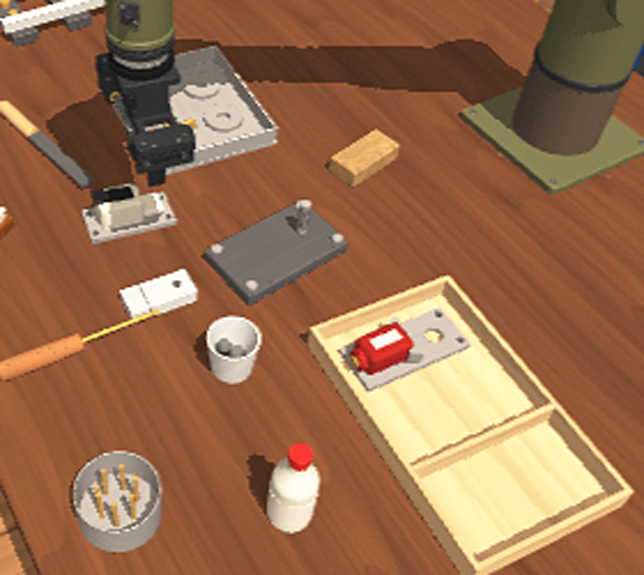

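The toe unit is flat in the larger bay at (405,347), and the heel is still in place at (130,213) with the gripper next to it. Descending on the heel.

Emit:
arm_command([
  [[0.064,0.093,-0.001],[0,0,0.002]],
  [[0,0,0.069],[0,0,0]],
  [[0,0,0.069],[0,0,0]],
  [[0,0,0.043],[0,0,0]],
  [[0,0,0.043],[0,0,0]],
  [[0,0,0.044],[0,0,0]],
  [[0,0,0.012],[0,0,0]],
  [[0,0,0.012],[0,0,0]],
])

```text
t: 41.8
position: [0.6676, -0.1482, -0.0225]
ee_rot: [180.0, -0.0, -10.4]
force: [-0.6, 0.5, -0.1]
grip_width: 0.0707
gripper_force: 0.0
```

Emit:
arm_command([
  [[0,0,0],[0,0,0]],
  [[0,0,0],[0,0,0]],
  [[0,0,0],[0,0,0]],
  [[0,0,0],[0,0,0]],
  [[0,0,0],[0,0,0]],
  [[0,0,0],[0,0,0]],
  [[0,0,0],[0,0,0]],
  [[0,0,0],[0,0,0]],
], hand=-1, force=35)

```text
t: 42.8
position: [0.6676, -0.1481, -0.0221]
ee_rot: [-180.0, -0.1, -10.4]
force: [-0.3, -0.6, 5.6]
grip_width: 0.0438
gripper_force: 35.0
```

Run:
```python
from plan import *
p,r=cur();print(p)
c=np.array([.469,.2665]); a=np.radians(-4); ux=np.array([np.cos(a),np.sin(a)]); uy=np.array([-np.sin(a),np.cos(a)])
g=c+ux*.008+uy*.047;print(g)
plan([(p+[0,0,.03],r,2),(p+[0,0,.125],r,3),([.62,0,.10],-8,3),([*g,.09],-4,7),(None,0,1),([*g,.01],-4,3),([*g,p[2]+.0075],-4,3),(None,0,2)])
```

```text
[ 0.66762114 -0.14810309 -0.02206946]
[0.48025907 0.31282746]
[[[0,0,-0.037],[0,0,0]],[[0,0,-0.038],[0,0,0]],[[0,0,-0.079],[0,0,0]],[[0,0,-0.079],[0,0,0]],[[0,0,-0.079],[0,0,0]],[[-0.061,-0.114,0.002],[0,0,-0.002]],[[-0.06,-0.115,0.002],[0,0,-0.002]],[[-0.058,-0.116,0.003],[0,0,-0.003]]]
[[[-0.065,-0.104,0.003],[0,0,-0.002]],[[-0.063,-0.105,0.004],[0,0,-0.001]],[[-0.063,-0.105,0.003],[0,0,-0.002]],[[-0.061,-0.106,0.004],[0,0,-0.001]],[[-0.061,-0.106,0.003],[0,0,-0.002]],[[-0.059,-0.107,0.004],[0,0,-0.001]],[[-0.059,-0.107,0.003],[0,0,-0.002]],[[0,0,0],[0,0,0]]]
[[[0,0,0.067],[0,0,0]],[[0,0,0.067],[0,0,0]],[[0,0,0.066],[0,0,0]],[[0,0,0.021],[0,0,0]],[[0,0,0.02],[0,0,0]],[[0,0,0.021],[0,0,0]],[[0,0,0],[0,0,0]],[[0,0,0],[0,0,0]]]
end [ 0.4805  0.3128 -0.0147] [180.   -0.   -3.9]
```

Emit:
arm_command([
  [[0,0,-0.037],[0,0,0]],
  [[0,0,-0.038],[0,0,0]],
  [[0,0,-0.079],[0,0,0]],
  [[0,0,-0.079],[0,0,0]],
  [[0,0,-0.079],[0,0,0]],
  [[-0.061,-0.114,0.002],[0,0,-0.002]],
  [[-0.06,-0.115,0.002],[0,0,-0.002]],
  [[-0.058,-0.116,0.003],[0,0,-0.003]],
])

```text
t: 43.8
position: [0.6193, 0.0014, 0.1004]
ee_rot: [-180.0, -0.1, -7.8]
force: [1.3, 1.4, -3.1]
grip_width: 0.0437
gripper_force: 35.0
```

Emit:
arm_command([
  [[-0.065,-0.104,0.003],[0,0,-0.002]],
  [[-0.063,-0.105,0.004],[0,0,-0.001]],
  [[-0.063,-0.105,0.003],[0,0,-0.002]],
  [[-0.061,-0.106,0.004],[0,0,-0.001]],
  [[-0.061,-0.106,0.003],[0,0,-0.002]],
  [[-0.059,-0.107,0.004],[0,0,-0.001]],
  [[-0.059,-0.107,0.003],[0,0,-0.002]],
  [[0,0,0],[0,0,0]],
])

```text
t: 44.8
position: [0.4769, 0.3192, 0.0904]
ee_rot: [-179.7, 0.1, -3.4]
force: [0.5, -0.9, -3.6]
grip_width: 0.0435
gripper_force: 35.0
```

Emit:
arm_command([
  [[0,0,0.067],[0,0,0]],
  [[0,0,0.067],[0,0,0]],
  [[0,0,0.066],[0,0,0]],
  [[0,0,0.021],[0,0,0]],
  [[0,0,0.02],[0,0,0]],
  [[0,0,0.021],[0,0,0]],
  [[0,0,0],[0,0,0]],
  [[0,0,0],[0,0,0]],
])

```text
t: 45.8
position: [0.4803, 0.313, -0.0146]
ee_rot: [-180.0, -0.0, -3.9]
force: [0.5, -0.3, -2.5]
grip_width: 0.0436
gripper_force: 35.0
```

Emit:
arm_command([
  [[0,0,0.002],[0,0,0]],
  [[0,0,0],[0,0,0]],
  [[0,0,0],[0,0,0]],
  [[0,0,0],[0,0,0]],
  [[0,0,-0.069],[0,0,0]],
  [[0,0,-0.069],[0,0,0]],
  [[0,0,-0.068],[0,0,0]],
  [[0,0,-0.069],[0,0,0]],
], hand=0.35)

```text
t: 46.8
position: [0.4799, 0.3127, 0.0951]
ee_rot: [180.0, 0.0, -3.9]
force: [-0.2, -1.0, -0.3]
grip_width: 0.0593
gripper_force: 0.0
```

Run:
```python
from plan import *
s=env.get_state();print(s['qpos'])
for n in ['top','scene']:
    q=look('cup_c',n); X=q[1]
    m=(abs(X[...,2]-.06)<.003)&(abs(X[...,0]-.66)<.05)&(abs(X[...,1]-.137)<.05); print(cv2.minEnclosingCircle((X[m][:,:2]*1000).astype(np.float32)))
    P=X[(X[...,0]>.36)&(X[...,0]<.58)&(X[...,1]>.16)&(X[...,1]<.37)&(X[...,2]>.04)&(X[...,2]<.08)]; print(n,len(P),np.percentile(P[:,2],[50,90,99]))
    G=look('glue',n)
```

```text
[ -39.75750364   43.96246152    3.52368742  104.65793483   -4.67260104
   31.52800529 -127.12387938]
cup_c top 0.79 [657. 135.] [60. 61.] 27.1 med [0.668 0.141 0.04 ]
((656.9554443359375, 136.00013732910156), 31.13571548461914)
top 461 [0.04888907 0.05798734 0.06519078]
glue top 0.57 [697. 324.] [44. 44.] 32.1 med [0.689 0.315 0.08 ]
cup_c scene 0.71 [644. 127.] [102.  62.] 29.6 med [0.66  0.134 0.041]
((661.5066528320312, 136.96029663085938), 31.882272720336914)
scene 727 [0.0517887  0.06308005 0.06628841]
glue scene 0.87 [707. 332.] [38. 48.] 40.0 med [0.715 0.341 0.072]
```

Toe and heel are both in the bay. The cup needs a near-horizontal side grip so that pouring clears the gripper. I move to a free hover point at yaw 90°, then tilt and see how far the joints allow it.

Run:
```python
from plan import *
T=R.from_euler('xyz',[180,0,90],degrees=True)*R.from_rotvec([0,60,0],degrees=True)
plan([([.48,.3127,.17],-4,2),([.63,.02,.22],90,11),(None,0,3),([.63,.02,.24],T,8)])
print(T.apply([0,0,1]),T.apply([0,1,0]))
```

```text
[[[0.001,0,-0.096],[0,0,0]],[[0,-0.001,-0.096],[0,0,0]],[[0.039,0.064,-0.011],[0,0,-0.024]],[[0.028,0.069,-0.011],[0,0,-0.024]],[[0.018,0.073,-0.011],[0,0,-0.024]],[[0.007,0.074,-0.011],[0,0,-0.024]],[[-0.005,0.075,-0.012],[0,0,-0.024]],[[-0.016,0.073,-0.011],[0,0,-0.023]]]
[[[-0.026,0.07,-0.012],[0,0,-0.024]],[[-0.036,0.065,-0.011],[0,0,-0.023]],[[-0.046,0.059,-0.012],[0,0,-0.024]],[[-0.054,0.052,-0.011],[0,0,-0.023]],[[-0.061,0.044,-0.012],[0,0,-0.024]],[[0,0,0],[0,0,0]],[[0,0,0],[0,0,0]],[[0,0,0],[0,0,0]]]
[[[0,0,-0.006],[0,0.021,0]],[[0.001,0,-0.006],[0,0.021,0]],[[0.002,0,-0.006],[0,0.021,0]],[[0.002,0,-0.006],[0,0.021,0]],[[0.003,0,-0.005],[0,0.021,0]],[[0.004,0,-0.005],[0,0.021,0]],[[0.005,0,-0.005],[0,0.02,0]],[[0.005,0,-0.004],[0,0.021,0]]]
end [0.63   0.02   0.2402] [-179.8  -60.    89.9]
[ 2.77555756e-16  8.66025404e-01 -5.00000000e-01] [ 1.00000000e+00 -2.77555756e-16  1.11022302e-16]
```

Emit:
arm_command([
  [[0.001,0,-0.096],[0,0,0]],
  [[0,-0.001,-0.096],[0,0,0]],
  [[0.039,0.064,-0.011],[0,0,-0.024]],
  [[0.028,0.069,-0.011],[0,0,-0.024]],
  [[0.018,0.073,-0.011],[0,0,-0.024]],
  [[0.007,0.074,-0.011],[0,0,-0.024]],
  [[-0.005,0.075,-0.012],[0,0,-0.024]],
  [[-0.016,0.073,-0.011],[0,0,-0.023]],
], hand=0.9)

```text
t: 48.2
position: [0.5623, 0.1523, 0.197]
ee_rot: [-180.0, 0.1, 47.9]
force: [-0.1, 0.3, -0.1]
grip_width: 0.0837
gripper_force: 0.0
```

Emit:
arm_command([
  [[-0.026,0.07,-0.012],[0,0,-0.024]],
  [[-0.036,0.065,-0.011],[0,0,-0.023]],
  [[-0.046,0.059,-0.012],[0,0,-0.024]],
  [[-0.054,0.052,-0.011],[0,0,-0.023]],
  [[-0.061,0.044,-0.012],[0,0,-0.024]],
  [[0,0,0],[0,0,0]],
  [[0,0,0],[0,0,0]],
  [[0,0,0],[0,0,0]],
])

```text
t: 49.2
position: [0.6296, 0.0221, 0.2207]
ee_rot: [-179.9, -0.0, 90.2]
force: [0.3, 0.2, -1.0]
grip_width: 0.0841
gripper_force: 0.0
```

```bash
python3 -c "
from h import *
s=env.get_state();print(s['qpos'].round(1) if hasattr(s['qpos'],'round') else s['qpos'])"
```

```text
[  7.7  40.1 -25.8  86.8  19.3  57.6 -23.1]
```

Emit:
arm_command([
  [[0,0,-0.006],[0,0.021,0]],
  [[0.001,0,-0.006],[0,0.021,0]],
  [[0.002,0,-0.006],[0,0.021,0]],
  [[0.002,0,-0.006],[0,0.021,0]],
  [[0.003,0,-0.005],[0,0.021,0]],
  [[0.004,0,-0.005],[0,0.021,0]],
  [[0.005,0,-0.005],[0,0.02,0]],
  [[0.005,0,-0.004],[0,0.021,0]],
])

```text
t: 50.2
position: [0.6306, 0.0208, 0.2416]
ee_rot: [180.0, -60.3, 90.1]
force: [0.7, -0.2, -0.5]
grip_width: 0.0837
gripper_force: 0.0
```

Run:
```python
from h import *
s=env.get_state();print(np.round(s['qpos'],1),s['position'],s['ee_rot'])
p,d=env.capture('scene'); np.save('s3',d); cv2.imwrite('pics/c1.png',cv2.resize(p[70:270,180:400],None,fx=3,fy=3,interpolation=cv2.INTER_CUBIC))
print(proj('scene',s['position']))
```

```text
[ 46.2  64.7 -56.7  80.5 -11.7  62.4  14.3] [0.63057483 0.0208011  0.24159512] [179.97577903 -60.31344888  90.10699139]
[np.float64(260.87704143042686), np.float64(146.23161833879647)]
```

View pics/c1.png

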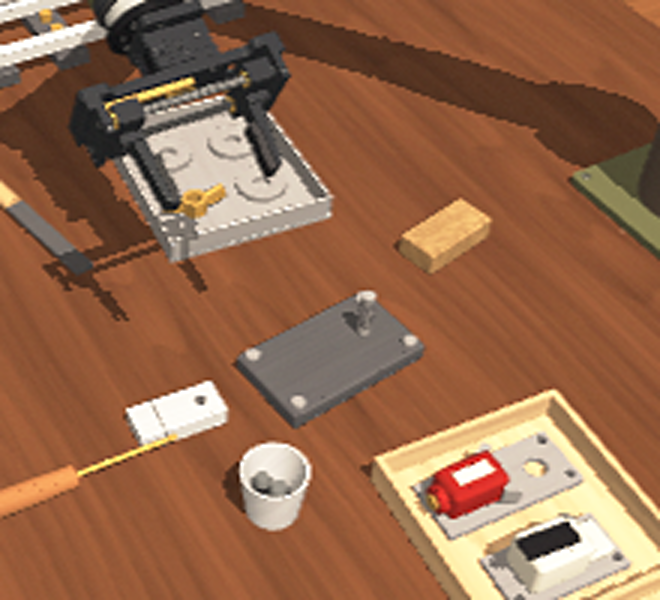

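The picture shows the fingers open with tips at about (175,200) and (270,172) in the crop, clear of everything. The reported TCP projects about 15 px away, so I check whether the offset goes along the tool or along world z.

Run:
```python
from h import *
p=np.array([.6306,.0208,.2416]);d=np.array([0,.866,-.5])
for k in [.03,.036,.04]: print(k,'tool',np.round(proj('scene',p-k*d),1),'z',np.round(proj('scene',p+[0,0,k]),1))
S=cloud('scene',np.load('s3.npy'))
for (a,b) in [((222,115),(245,140)),((258,105),(275,130))]:
    Q=S[a[1]:b[1],a[0]:b[0]].reshape(-1,3);Q=Q[(Q[:,2]>.15)]; t=Q@d; i=np.argsort(-t)[:12]; print(len(Q),Q[i].mean(0).round(3),t[i].round(3)[:5],p@d)
```

```text
0.03 tool [255.9 135.7] z [261.1 137. ]
0.036 tool [254.9 133.6] z [261.2 135.1]
0.04 tool [254.3 132.2] z [261.2 133.9]
219 [ 0.679 -0.012  0.264] [-0.141 -0.141 -0.142 -0.142 -0.142] -0.10278720000000001
204 [0.688 0.15  0.416] [ 0.113  0.113  0.113 -0.141 -0.142] -0.10278720000000001
```

The offset is along the tool axis (about 38 mm). Going to the pre-grasp and onto the cup.

Run:
```python
from plan import *
T=R.from_euler('xyz',[180,0,90],degrees=True)*R.from_rotvec([0,60,0],degrees=True)
d=T.apply([0,0,1]);A=np.array([.659,.1365,.040])
plan([(A-.064*d,T,6),(None,0,2),(A+.0*d,T,3),(A+.056*d,T,4),(None,0,1)])
```

```text
[[[-0.046,0.013,0.057],[0,0,0]],[[-0.046,0.012,0.057],[0,0,0]],[[-0.046,0.013,0.057],[0,0,0]],[[-0.046,0.012,0.057],[0,0,0]],[[-0.046,0.013,0.056],[0,-0.001,-0.001]],[[-0.047,0.012,0.057],[0,0,0]],[[0,0,0],[0,0,0]],[[0,0,0],[0,0,0]]]
[[[0,0,0.053],[0,0,0]],[[0,0,0.054],[0,0,0]],[[0,0,0.053],[0,0,0]],[[0,0,0.035],[0,0,0]],[[0,0,0.035],[0,0,0]],[[0,0,0.035],[0,0,0]],[[0,0,0.035],[0,0,0]],[[0,0,0],[0,0,0]]]
end [0.659  0.1849 0.0121] [-179.8  -60.1   89.8]
```

Emit:
arm_command([
  [[-0.046,0.013,0.057],[0,0,0]],
  [[-0.046,0.012,0.057],[0,0,0]],
  [[-0.046,0.013,0.057],[0,0,0]],
  [[-0.046,0.012,0.057],[0,0,0]],
  [[-0.046,0.013,0.056],[0,-0.001,-0.001]],
  [[-0.047,0.012,0.057],[0,0,0]],
  [[0,0,0],[0,0,0]],
  [[0,0,0],[0,0,0]],
])

```text
t: 51.25
position: [0.661, 0.0834, 0.0783]
ee_rot: [179.2, -59.7, 90.9]
force: [0.8, 0.9, -0.4]
grip_width: 0.0837
gripper_force: 0.0
```

Run:
```python
from h import *
s=env.get_state();print(np.round(s['qpos'],1),s['position'],s['ee_rot'],s['force'])
p,d=env.capture('scene'); cv2.imwrite('pics/c2.png',cv2.resize(p[110:260,190:390],None,fx=3.5,fy=3.5,interpolation=cv2.INTER_CUBIC))
```

```text
[ 39.   77.6 -53.2  79.6  -7.5  50.7  19.4] [0.66096583 0.08339687 0.07825229] [179.24480345 -59.74869141  90.90846889] [ 0.76373755  0.90210811 -0.39501634]
```

View pics/c2.png

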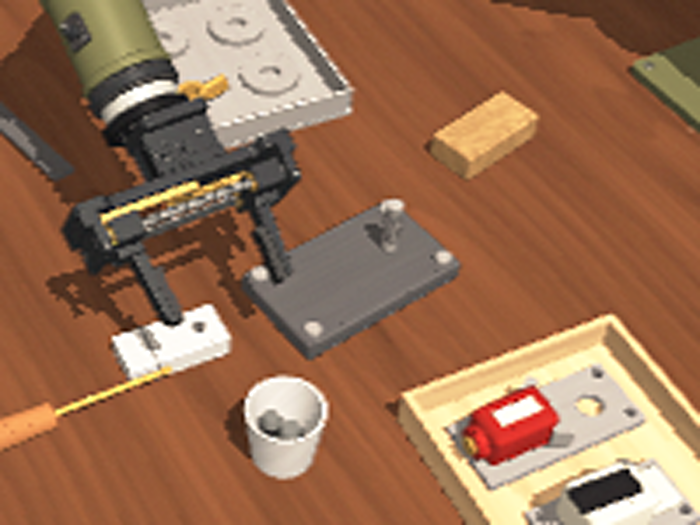

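Fingers at (175,315) and (280,270) straddle the line to the cup at (285,425) and are clear of the gauge. Advancing.

Run:
```python
from plan import *
T=R.from_euler('xyz',[180,0,90],degrees=True)*R.from_rotvec([0,60,0],degrees=True)
d=T.apply([0,0,1]);A=np.array([.659,.1365,.040])
plan([(A+.0*d,T,4),(A+.056*d,T,4)])
```

```text
[[[-0.004,-0.001,0.041],[0,0,0]],[[-0.004,-0.002,0.041],[0,0,0]],[[-0.004,-0.001,0.041],[0,0,0.001]],[[-0.004,-0.002,0.041],[0,0.001,0]],[[0,0,0.035],[0,0,0]],[[0,0,0.035],[0,0,0]],[[0,0,0.035],[0,0,0]],[[0,0,0.035],[0,0,0]]]
end [0.6589 0.185  0.0121] [179.8 -60.1  90.2]
```

Emit:
arm_command([
  [[-0.004,-0.001,0.041],[0,0,0]],
  [[-0.004,-0.002,0.041],[0,0,0]],
  [[-0.004,-0.001,0.041],[0,0,0.001]],
  [[-0.004,-0.002,0.041],[0,0.001,0]],
  [[0,0,0.035],[0,0,0]],
  [[0,0,0.035],[0,0,0]],
  [[0,0,0.035],[0,0,0]],
  [[0,0,0.035],[0,0,0]],
])

```text
t: 52.3
position: [0.6581, 0.186, 0.0103]
ee_rot: [180.0, -60.1, 90.1]
force: [0.7, -0.6, 0.3]
grip_width: 0.0836
gripper_force: 0.0
```

Run:
```python
from h import *
s=env.get_state();print(np.round(s['qpos'],1),s['position'],s['ee_rot'],s['force'])
p,d=env.capture('scene'); cv2.imwrite('pics/c3.png',cv2.resize(p[150:260,210:360],None,fx=4,fy=4,interpolation=cv2.INTER_CUBIC))
```

```text
[ 32.1  83.4 -53.4  83.1  -7.6  38.3  19.9] [0.65806324 0.18596535 0.01027894] [179.96961087 -60.11407587  90.09215652] [ 0.66198465 -0.55162665  0.29017691]
```

View pics/c3.png

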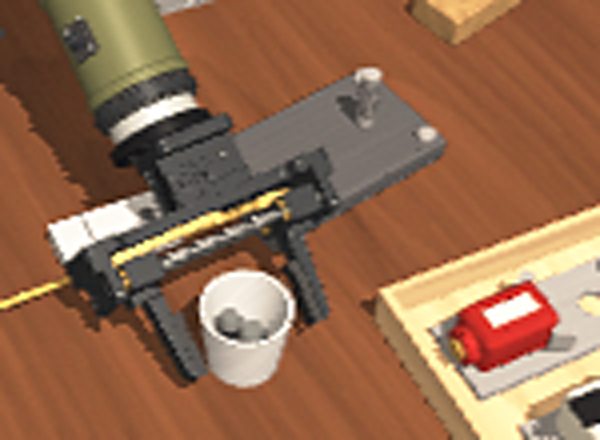

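The cup sits between the fingers, at (245,325). My picture allowance is used up (one over, in fact), so from here on I work from numbers. Closing on the cup.

Emit:
arm_command([
  [[0,0,0],[0,0,0]],
  [[0,0,0],[0,0,0]],
  [[0,0,0],[0,0,0]],
  [[0,0,0],[0,0,0]],
  [[0,0,0],[0,0,0]],
  [[0,0,0],[0,0,0]],
  [[0,0,0],[0,0,0]],
  [[0,0,0],[0,0,0]],
], hand=-1, force=30)

```text
t: 53.35
position: [0.6584, 0.1852, 0.011]
ee_rot: [179.9, -60.1, 90.1]
force: [0.9, -1.9, 3.1]
grip_width: 0.0568
gripper_force: 29.3
```

Run:
```python
from plan import *
p,r=cur();print(p,env.get_state()['grip_width'])
plan([(p+[0,0,.05],r,4),(p+[0,0,.15],r,4)])
```

```text
[0.65835192 0.1851876  0.01096219] 0.05677419337749612
[[[0.027,0,-0.016],[0,0,0]],[[0.027,0,-0.015],[0,0,0]],[[0.027,0,-0.016],[0,0,0]],[[0.027,0,-0.015],[0,0,0]],[[0.054,0,-0.031],[0,0,0]],[[0.054,0,-0.031],[0,0,0]],[[0.055,0,-0.031],[0,0,0]],[[0.054,0,-0.032],[0,0,0]]]
end [0.6583 0.1851 0.1609] [179.9 -60.1  90.1]
```

Emit:
arm_command([
  [[0.027,0,-0.016],[0,0,0]],
  [[0.027,0,-0.015],[0,0,0]],
  [[0.027,0,-0.016],[0,0,0]],
  [[0.027,0,-0.015],[0,0,0]],
  [[0.054,0,-0.031],[0,0,0]],
  [[0.054,0,-0.031],[0,0,0]],
  [[0.055,0,-0.031],[0,0,0]],
  [[0.054,0,-0.032],[0,0,0]],
])

```text
t: 54.35
position: [0.6577, 0.1853, 0.1625]
ee_rot: [179.9, -60.1, 90.1]
force: [-0.6, -0.0, -1.5]
grip_width: 0.0572
gripper_force: 29.6
```

Run:
```python
from plan import *
s=env.get_state();p,r=cur();print(p,s['ee_rot'],s['grip_width'],s['force'],np.round(s['qpos'],1))
for n in ['top','scene']:
    q,d=env.capture(n);X=cloud(n,d)
    print([(n,x['confidence'],ray(n,x['location'],.19)) for x in env.pinpoint(n,'cup_c')[:1]])
    m=(X[...,2]>.14)&(X[...,2]<.225)&(abs(X[...,0]-.659)<.035)&(abs(X[...,1]-.145)<.04);print(m.sum(),X[m].mean(0),X[m][:,2].min(),X[m][:,2].max())
```

```text
[0.65774152 0.18528459 0.1624761 ] [179.94705485 -60.11198023  90.14773524] 0.05717354800899053 [-0.5504462 -0.0333101 -1.5356293] [ 33.4  70.3 -56.6  86.6 -12.   42.8  12.9]
[('top', 0.84, array([0.65641125, 0.13168818, 0.19      ]))]
604 [0.6621988  0.1367323  0.18815362] 0.1493815446179188 0.2205715854520767
[('scene', 0.59, array([0.66625196, 0.15224637, 0.19      ]))]
735 [0.65940555 0.13873552 0.19503459] 0.1535276221169973 0.22009797967837233
```

Cup held upright. Plan: carry it over the small bay with the pose turned to yaw 120°, then tip it about the closing axis so the mouth swings away from the gripper.

```bash
cat > pour.py <<'E'
from plan import *
def pose(G,psi,th):
    T=R.from_euler('xyz',[180,0,psi],degrees=True)*R.from_rotvec([0,60-th,0],degrees=True)
    return np.array(G)+.056*T.apply([0,0,1]),T
def path(wps,start=None):
    """wps: (G,psi,theta,rows) from a start (G,psi,theta); grasp point interpolated"""
    out=[];a=start
    for G,psi,th,n in wps:
        for i in range(1,n+1):
            f=i/n; g=np.array(a[0])*(1-f)+np.array(G)*f
            out.append((*pose(g,a[1]*(1-f)+psi*f,a[2]*(1-f)+th*f),1))
        a=(G,psi,th)
    plan(out)
bay=np.array([.479,.427])
def Gb(psi,z,k=.025): return [*(bay-k*np.array([np.cos(np.radians(psi)),np.sin(np.radians(psi))])),z]
E
python3 -c "
from pour import *
path([(Gb(120,.18),120,0,10)],([.658,.137,.19],90,0)); print(Gb(120,.18))"
```

```text
[[[0.035,-0.048,0.059],[0.007,0,-0.004]],[[0.032,-0.044,0.061],[0.007,0,-0.004]],[[0.034,-0.041,0.063],[0.008,0,-0.004]],[[0.034,-0.037,0.064],[0.007,0,-0.004]],[[0.034,-0.033,0.065],[0.007,0,-0.005]],[[0.036,-0.029,0.067],[0.007,0,-0.004]],[[0.036,-0.025,0.067],[0.007,0,-0.004]],[[0.037,-0.021,0.069],[0.008,0,-0.004]]]
[[[0.036,-0.017,0.069],[0.007,0,-0.004]],[[0.037,-0.013,0.069],[0.007,0,-0.004]],[[0,0,0],[0,0,0]],[[0,0,0],[0,0,0]],[[0,0,0],[0,0,0]],[[0,0,0],[0,0,0]],[[0,0,0],[0,0,0]],[[0,0,0],[0,0,0]]]
end [0.4674 0.4474 0.1519] [-179.8  -60.1  119.7]
[np.float64(0.4915), np.float64(0.40534936490538903), 0.18]
```

Emit:
arm_command([
  [[0.035,-0.048,0.059],[0.007,0,-0.004]],
  [[0.032,-0.044,0.061],[0.007,0,-0.004]],
  [[0.034,-0.041,0.063],[0.008,0,-0.004]],
  [[0.034,-0.037,0.064],[0.007,0,-0.004]],
  [[0.034,-0.033,0.065],[0.007,0,-0.005]],
  [[0.036,-0.029,0.067],[0.007,0,-0.004]],
  [[0.036,-0.025,0.067],[0.007,0,-0.004]],
  [[0.037,-0.021,0.069],[0.008,0,-0.004]],
])

```text
t: 55.55
position: [0.502, 0.3987, 0.1541]
ee_rot: [-179.6, -60.2, 114.1]
force: [0.1, -0.1, -2.4]
grip_width: 0.0567
gripper_force: 29.6
```

Emit:
arm_command([
  [[0.036,-0.017,0.069],[0.007,0,-0.004]],
  [[0.037,-0.013,0.069],[0.007,0,-0.004]],
  [[0,0,0],[0,0,0]],
  [[0,0,0],[0,0,0]],
  [[0,0,0],[0,0,0]],
  [[0,0,0],[0,0,0]],
  [[0,0,0],[0,0,0]],
  [[0,0,0],[0,0,0]],
])

```text
t: 56.55
position: [0.4677, 0.4475, 0.1523]
ee_rot: [-179.8, -60.1, 119.7]
force: [-0.9, -0.1, -1.1]
grip_width: 0.057
gripper_force: 29.6
```

Run:
```python
from pour import *
s=env.get_state();print(np.round(s['qpos'],1),s['position'],s['ee_rot'],s['grip_width'])
for n in ['top','scene']:
    q,d=env.capture(n);X=cloud(n,d)
    m=(X[...,2]>.205)&(X[...,2]<.235)&(abs(X[...,0]-.4915)<.06)&(abs(X[...,1]-.405)<.06);print(n,m.sum(),X[m].mean(0),cv2.minEnclosingCircle((X[m][:,:2]*1000).astype(np.float32)))
path([(Gb(120,.11),120,60,8)],(Gb(120,.18),120,0))
```

```text
[  8.3  71.3 -58.7  90.8  -8.5  41.6  12.4] [0.46769885 0.44746624 0.15234887] [-179.78259806  -60.13423319  119.68239304] 0.05703096257642332
top 129 [0.5183438  0.37269696 0.22904665] ((501.40185546875, 376.83355712890625), 56.00028991699219)
scene 247 [0.51298334 0.36365437 0.22454943] ((510.4295349121094, 375.0098876953125), 49.43425750732422)
[[[-0.038,-0.001,0.01],[0,-0.021,0]],[[-0.036,0,0.012],[0,-0.021,0]],[[-0.033,0,0.014],[0,-0.021,0]],[[-0.032,0,0.017],[0,-0.021,0]],[[-0.029,0,0.017],[0,-0.021,0]],[[-0.027,0.001,0.019],[0,-0.02,0]],[[-0.024,0,0.02],[0,-0.021,0]],[[-0.021,0,0.021],[0,-0.021,0]]]
end [0.4916 0.4054 0.0539] [-179.9   -0.   119.9]
```

Emit:
arm_command([
  [[-0.038,-0.001,0.01],[0,-0.021,0]],
  [[-0.036,0,0.012],[0,-0.021,0]],
  [[-0.033,0,0.014],[0,-0.021,0]],
  [[-0.032,0,0.017],[0,-0.021,0]],
  [[-0.029,0,0.017],[0,-0.021,0]],
  [[-0.027,0.001,0.019],[0,-0.02,0]],
  [[-0.024,0,0.02],[0,-0.021,0]],
  [[-0.021,0,0.021],[0,-0.021,0]],
])

```text
t: 57.65
position: [0.4907, 0.4062, 0.0542]
ee_rot: [-179.9, 0.1, 119.9]
force: [-1.0, -0.0, -1.9]
grip_width: 0.0566
gripper_force: 29.6
```

Run:
```python
from pour import *
s=env.get_state();print(np.round(s['qpos'],1),s['position'],s['ee_rot'],s['grip_width'],s['force'])
path([(Gb(120,.092),120,84,4),(Gb(120,.088),120,116,4)],(Gb(120,.11),120,60))
```

```text
[-38.9  51.1  -9.1  93.6  12.2  36.3 -24.6] [0.49065535 0.40616052 0.05421084] [-1.79890497e+02  1.16645631e-01  1.19920445e+02] 0.05663740810181103 [-1.00309246 -0.042243   -1.87182924]
[[[-0.017,0.001,0.011],[0,-0.016,0]],[[-0.014,0,0.01],[0,-0.017,0]],[[-0.012,0,0.011],[0,-0.017,0]],[[-0.011,0,0.01],[0,-0.016,0]],[[-0.019,0,0.001],[0,-0.023,0]],[[-0.018,0,0],[0,-0.022,0]],[[-0.018,0,0.001],[0,-0.022,0]],[[-0.017,0,0],[0,-0.022,0]]]
end [0.5146 0.3653 0.0566] [-179.8   55.9  120.1]
```

Emit:
arm_command([
  [[-0.017,0.001,0.011],[0,-0.016,0]],
  [[-0.014,0,0.01],[0,-0.017,0]],
  [[-0.012,0,0.011],[0,-0.017,0]],
  [[-0.011,0,0.01],[0,-0.016,0]],
  [[-0.019,0,0.001],[0,-0.023,0]],
  [[-0.018,0,0],[0,-0.022,0]],
  [[-0.018,0,0.001],[0,-0.022,0]],
  [[-0.017,0,0],[0,-0.022,0]],
])

```text
t: 58.65
position: [0.5135, 0.3663, 0.0548]
ee_rot: [-179.7, 55.8, 120.3]
force: [0.8, 0.2, -2.9]
grip_width: 0.057
gripper_force: 29.5
```

Run:
```python
from pour import *
s=env.get_state();print(np.round(s['qpos'],1),s['position'],s['ee_rot'],s['grip_width'],s['force'])
for n in ['top','scene']:
    env.capture(n)
    for x in env.pinpoint(n,'plunger1_c'): print(n,round(x['confidence'],2),np.round(ray(n,x['location'],.015),3))
```

```text
[-73.3  71.9  21.6  76.5  27.4  68.2 -48.6] [0.51351374 0.36630462 0.05481152] [-179.65265906   55.77623201  120.25305911] 0.0569606440592866 [ 0.84555862  0.19705815 -2.90984748]
scene 0.31 [ 0.525 -0.286  0.015]
```

Run:
```python
from pour import *
path([(Gb(120,.094),120,130,2),(Gb(120,.094),120,120,1),(Gb(120,.094),120,130,1),(Gb(120,.094),120,120,1),(Gb(120,.094),120,130,1)],(Gb(120,.088),120,116))
```

```text
[[[-0.027,0.001,-0.008],[0,-0.02,0]],[[-0.024,-0.001,-0.004],[0,-0.02,0]],[[0.024,0.001,-0.003],[0,0.028,0]],[[-0.024,-0.001,-0.002],[0,-0.028,0]],[[0.024,0.001,-0.002],[0,0.028,0]],[[-0.024,-0.001,-0.002],[0,-0.028,0]],[[0,0,0],[0,0,0]],[[0,0,0],[0,0,0]]]
end [0.5176 0.3597 0.0749] [-179.4   70.   120.5]
```

Emit:
arm_command([
  [[-0.027,0.001,-0.008],[0,-0.02,0]],
  [[-0.024,-0.001,-0.004],[0,-0.02,0]],
  [[0.024,0.001,-0.003],[0,0.028,0]],
  [[-0.024,-0.001,-0.002],[0,-0.028,0]],
  [[0.024,0.001,-0.002],[0,0.028,0]],
  [[-0.024,-0.001,-0.002],[0,-0.028,0]],
  [[0,0,0],[0,0,0]],
  [[0,0,0],[0,0,0]],
])

```text
t: 59.85
position: [0.5195, 0.3591, 0.0775]
ee_rot: [-180.0, 70.0, 119.8]
force: [0.4, 0.3, -1.9]
grip_width: 0.057
gripper_force: 29.5
```

Run:
```python
from pour import *
s=env.get_state();print(np.round(s['qpos'],1),s['position'],s['ee_rot'],s['grip_width'],s['force'])
path([(Gb(120,.11),120,90,4),(Gb(120,.13),120,60,4),(Gb(120,.18),120,0,8)],(Gb(120,.094),120,130))
```

```text
[-76.5  79.   26.1  70.5  29.9  78.8 -49.4] [0.51952744 0.35906382 0.07749951] [-179.98589599   69.9966646   119.8373245 ] 0.05702299045646959 [ 0.43590538  0.31672786 -1.92686238]
[[[0.022,-0.003,-0.007],[0,0.028,0]],[[0.016,0,-0.007],[0,0.028,0]],[[0.017,0,-0.008],[0,0.027,0]],[[0.018,0,-0.01],[0,0.028,0]],[[0.012,0,-0.012],[0,0.021,0]],[[0.013,0,-0.013],[0,0.021,0]],[[0.015,0,-0.013],[0,0.021,0]],[[0.017,0,-0.014],[0,0.02,0]]]
[[[0.018,0,-0.017],[0,0.021,0]],[[0.02,0,-0.016],[0,0.021,0]],[[0.023,0,-0.017],[0,0.021,0]],[[0.024,0,-0.015],[0,0.021,0]],[[0.026,-0.001,-0.015],[0,0.021,0]],[[0.028,0,-0.014],[0,0.02,0]],[[0.029,0,-0.012],[0,0.021,0]],[[0.031,0,-0.011],[0,0.021,0]]]
end [0.4672 0.4472 0.1522] [-180.   -60.   119.8]
```

Emit:
arm_command([
  [[0.022,-0.003,-0.007],[0,0.028,0]],
  [[0.016,0,-0.007],[0,0.028,0]],
  [[0.017,0,-0.008],[0,0.027,0]],
  [[0.018,0,-0.01],[0,0.028,0]],
  [[0.012,0,-0.012],[0,0.021,0]],
  [[0.013,0,-0.013],[0,0.021,0]],
  [[0.015,0,-0.013],[0,0.021,0]],
  [[0.017,0,-0.014],[0,0.02,0]],
])

```text
t: 60.85
position: [0.4928, 0.4044, 0.0764]
ee_rot: [179.8, 0.2, 119.8]
force: [1.1, -0.2, -1.8]
grip_width: 0.0567
gripper_force: 29.6
```

Emit:
arm_command([
  [[0.018,0,-0.017],[0,0.021,0]],
  [[0.02,0,-0.016],[0,0.021,0]],
  [[0.023,0,-0.017],[0,0.021,0]],
  [[0.024,0,-0.015],[0,0.021,0]],
  [[0.026,-0.001,-0.015],[0,0.021,0]],
  [[0.028,0,-0.014],[0,0.02,0]],
  [[0.029,0,-0.012],[0,0.021,0]],
  [[0.031,0,-0.011],[0,0.021,0]],
])

```text
t: 61.85
position: [0.4685, 0.445, 0.1512]
ee_rot: [179.8, -59.6, 119.9]
force: [-0.1, 0.1, -2.1]
grip_width: 0.0569
gripper_force: 29.6
```

Run:
```python
from pour import *
s=env.get_state();print(s['position'],s['ee_rot'],s['grip_width'],s['force'])
path([([.655,.160,.19],90,0,10)],(Gb(120,.18),120,0))
for n in ['top','scene']:
    q,d=env.capture(n); X=cloud(n,d)
    for x in env.pinpoint(n,'plunger1_c'):
        u,v=np.round(x['location']).astype(int); print(n,round(x['confidence'],2),u,v,np.round(X[v,u],3))
```

```text
[0.46851668 0.44495648 0.1512448 ] [179.81362048 -59.61990271 119.88067672] 0.05694066805331937 [-0.14427151  0.07685398 -2.1322455 ]
[[[-0.03,0.012,-0.06],[-0.006,0.001,0.004]],[[-0.035,0.014,-0.065],[-0.008,0,0.004]],[[-0.034,0.019,-0.064],[-0.007,0,0.004]],[[-0.034,0.023,-0.064],[-0.007,0,0.005]],[[-0.033,0.026,-0.062],[-0.007,0,0.004]],[[-0.033,0.03,-0.062],[-0.007,0,0.004]],[[-0.032,0.033,-0.061],[-0.008,0,0.004]],[[-0.032,0.038,-0.059],[-0.007,0,0.004]]]
[[[-0.03,0.04,-0.058],[-0.007,0,0.004]],[[-0.03,0.044,-0.057],[-0.007,0,0.005]],[[0,0,0],[0,0,0]],[[0,0,0],[0,0,0]],[[0,0,0],[0,0,0]],[[0,0,0],[0,0,0]],[[0,0,0],[0,0,0]],[[0,0,0],[0,0,0]]]
end [0.6549 0.2084 0.162 ] [-179.6  -60.    89.7]
scene 0.38 400 304 [0.481 0.456 0.006]
```

Emit:
arm_command([
  [[-0.03,0.012,-0.06],[-0.006,0.001,0.004]],
  [[-0.035,0.014,-0.065],[-0.008,0,0.004]],
  [[-0.034,0.019,-0.064],[-0.007,0,0.004]],
  [[-0.034,0.023,-0.064],[-0.007,0,0.005]],
  [[-0.033,0.026,-0.062],[-0.007,0,0.004]],
  [[-0.033,0.03,-0.062],[-0.007,0,0.004]],
  [[-0.032,0.033,-0.061],[-0.008,0,0.004]],
  [[-0.032,0.038,-0.059],[-0.007,0,0.004]],
])

```text
t: 63.05
position: [0.6159, 0.2604, 0.1598]
ee_rot: [180.0, -59.8, 96.2]
force: [0.4, 0.9, -1.1]
grip_width: 0.0567
gripper_force: 29.6
```

Emit:
arm_command([
  [[-0.03,0.04,-0.058],[-0.007,0,0.004]],
  [[-0.03,0.044,-0.057],[-0.007,0,0.005]],
  [[0,0,0],[0,0,0]],
  [[0,0,0],[0,0,0]],
  [[0,0,0],[0,0,0]],
  [[0,0,0],[0,0,0]],
  [[0,0,0],[0,0,0]],
  [[0,0,0],[0,0,0]],
])

```text
t: 64.05
position: [0.6532, 0.2118, 0.1603]
ee_rot: [-179.1, -60.0, 89.4]
force: [-0.1, 0.4, -0.3]
grip_width: 0.0569
gripper_force: 29.6
```

```bash
cat > bay.py <<'E'
from pour import *
a=np.radians(-4);ux=np.array([np.cos(a),np.sin(a)]);uy=np.array([-np.sin(a),np.cos(a)])
for n in ['top','scene']:
    q,d=env.capture(n); X=cloud(n,d); l=(X[...,:2]-bay); bx=l@ux; by=l@uy
    m=(abs(bx)<.09)&(abs(by)<.05)&(X[...,2]>.012)&(X[...,2]<.06)
    k,lab,st,ce=cv2.connectedComponentsWithStats(m.astype(np.uint8))
    for i in range(1,k):
        if st[i,4]>5: P=X[lab==i]; print(n,st[i,4],np.round(P.mean(0),3),P[:,2].max().round(3),np.round((P.max(0)-P.min(0))[:2],3))
    for x in env.pinpoint(n,'plunger1_c'):
        u,v=np.round(x['location']).astype(int); print(' net',n,round(x['confidence'],2),u,v,np.round(X[v,u],3))
    # dark grey pixels in or near the tray
    g=q.astype(int); grey=(g.max(-1)-g.min(-1)<25)&(g.max(-1)<150)&(X[...,2]>-.01)&(X[...,2]<.06)&(abs(bx)<.14)&(by>-.07)&(by<.12)
    k,lab,st,ce=cv2.connectedComponentsWithStats(grey.astype(np.uint8))
    print(' grey',[(st[i,4],np.round(X[lab==i].mean(0),3).tolist()) for i in range(1,k) if st[i,4]>8])
E
python3 bay.py; python3 -c "
from pour import *
s=env.get_state();print(s['position'],s['ee_rot'],s['force'])
path([([.660,.140,.10],90,0,4),([.660,.140,.055],90,0,2),([.660,.140,.042],90,0,2)],([.655,.160,.19],90,0))"
```

```text
top 86 [0.486 0.436 0.022] 0.031 [0.033 0.037]
top 47 [0.481 0.468 0.02 ] 0.029 [0.022 0.015]
top 30 [0.463 0.383 0.021] 0.026 [0.019 0.011]
top 41 [0.423 0.474 0.02 ] 0.027 [0.022 0.013]
 net top 0.68 103 240 [0.484 0.426 0.029]
 net top 0.54 90 242 [0.478 0.463 0.023]
 grey [(np.int32(29), [0.495, 0.441, 0.021]), (np.int32(38), [0.483, 0.469, 0.02]), (np.int32(16), [0.479, 0.423, 0.023]), (np.int32(22), [0.464, 0.382, 0.022]), (np.int32(41), [0.425, 0.475, 0.02])]
scene 48 [0.469 0.384 0.02 ] 0.025 [0.024 0.012]
scene 52 [0.485 0.43  0.024] 0.03 [0.016 0.016]
scene 46 [0.429 0.475 0.021] 0.025 [0.022 0.013]
scene 66 [0.499 0.446 0.02 ] 0.026 [0.02 0.02]
scene 58 [0.487 0.47  0.021] 0.026 [0.023 0.015]
 net scene 0.51 401 307 [0.492 0.466 0.02 ]
 grey [(np.int32(34), [0.469, 0.383, 0.021]), (np.int32(30), [0.487, 0.431, 0.022]), (np.int32(37), [0.43, 0.476, 0.021]), (np.int32(33), [0.5, 0.445, 0.02]), (np.int32(38), [0.488, 0.471, 0.021])]
[0.6533286  0.21166536 0.16034392] [-179.08961355  -60.00899965   89.4163876 ] [ 0.57600246  0.15194286 -1.43730399]
[[[-0.055,0.008,0.008],[-0.001,0,-0.001]],[[-0.055,0.003,0.018],[0,0,0]],[[-0.055,0.003,0.017],[0,0,0]],[[-0.055,0.003,0.017],[0,0,0]],[[-0.049,0,0.028],[0,0,0]],[[-0.049,0,0.028],[0,0,0]],[[-0.014,0,0.009],[0,0,0]],[[-0.014,0,0.008],[0,0,0]]]
end [0.6601 0.1886 0.0139] [179.9 -60.   90.1]
```

Five plungers are in the small bay. Setting the cup down, then checking that it is empty.

Emit:
arm_command([
  [[-0.055,0.008,0.008],[-0.001,0,-0.001]],
  [[-0.055,0.003,0.018],[0,0,0]],
  [[-0.055,0.003,0.017],[0,0,0]],
  [[-0.055,0.003,0.017],[0,0,0]],
  [[-0.049,0,0.028],[0,0,0]],
  [[-0.049,0,0.028],[0,0,0]],
  [[-0.014,0,0.009],[0,0,0]],
  [[-0.014,0,0.008],[0,0,0]],
])

```text
t: 65.25
position: [0.6603, 0.1891, 0.0142]
ee_rot: [179.9, -60.1, 90.2]
force: [-0.1, -0.4, -0.9]
grip_width: 0.0567
gripper_force: 29.6
```

Run:
```python
from pour import *
s=env.get_state();p,r=cur();print(p,s['ee_rot'],s['force'])
for n in ['top','scene']:
    q,d=env.capture(n);X=cloud(n,d);c=p-.056*r.apply([0,0,1]);print(c)
    m=(np.hypot(X[...,0]-c[0],X[...,1]-c[1])<.02); print(n,np.percentile(X[m][:,2],[0,10,50,90,100]).round(3))
```

```text
[0.66028082 0.18912775 0.01417282] [179.86536792 -60.06345399  90.20519114] [-0.07278119 -0.38541664 -0.88373928]
[0.66032303 0.14059933 0.04211901]
top [-0.003  0.003  0.006  0.011  0.016]
[0.66032303 0.14059933 0.04211901]
scene [0.004 0.005 0.007 0.009 0.012]
```

The cup is empty (inside floor seen at ~6 mm). Lowering the last 3 mm, releasing and backing out along the tool.

Emit:
arm_command([
  [[-0.002,0,0.001],[0,0,0]],
  [[-0.002,0,0.001],[0,0,0]],
  [[-0.002,0,0.001],[0,0,0]],
  [[0,0,0],[0,0,0]],
  [[0,0,0],[0,0,0]],
  [[0,0,0],[0,0,0]],
  [[0,0,0],[0,0,0]],
  [[0,0,0],[0,0,0]],
])

```text
t: 66.35
position: [0.6601, 0.1884, 0.0112]
ee_rot: [179.9, -60.0, 90.1]
force: [0.7, 0.4, -1.4]
grip_width: 0.057
gripper_force: 29.6
```

Emit:
arm_command([
  [[0,0,0],[0,0,0]],
  [[0,0,0],[0,0,0]],
  [[0,0,0],[0,0,0]],
  [[0,0,0],[0,0,0]],
  [[0,0,0],[0,0,0]],
  [[0,0,0],[0,0,0]],
  [[0,0,0],[0,0,0]],
  [[0,0,0],[0,0,0]],
], hand=0.9)

```text
t: 67.35
position: [0.6601, 0.1884, 0.0112]
ee_rot: [179.9, -60.0, 90.1]
force: [0.1, 0.3, 0.7]
grip_width: 0.0835
gripper_force: 0.0
```

Emit:
arm_command([
  [[0,0,-0.03],[0,0,0]],
  [[0,0,-0.04],[0,0,0]],
  [[0,0,-0.06],[0,0,0]],
  [[0,0,-0.08],[0,0,0]],
  [[0,0,-0.08],[0,0,0]],
  [[0.04,0,-0.07],[0,0,0]],
  [[0.06,0,-0.05],[0,0,0]],
  [[0.06,0,-0.04],[0,0,0]],
])

```text
t: 68.35
position: [0.6606, 0.0624, 0.1581]
ee_rot: [179.8, -60.0, 90.1]
force: [-0.2, 0.2, 0.2]
grip_width: 0.0833
gripper_force: 0.0
```

```bash
python3 bay.py
python3 - <<'E'
from pour import *
s=env.get_state();print(s['t'],s['position'],s['force'])
for n in ['top','scene']:
    q,X,P=look('cup_c',n); print(P[:,2].max())
    m=(abs(X[...,2]-.06)<.004)&(abs(X[...,0]-.66)<.06)&(abs(X[...,1]-.14)<.06);print(m.sum(),cv2.minEnclosingCircle((X[m][:,:2]*1000).astype(np.float32)))
    for t in ['heel_body','toe_housing','tin_in','gauge','wingnut_c','ratchet','rasp','glue']: look(t,n)
E
```

```text
top 85 [0.486 0.436 0.022] 0.035 [0.033 0.034]
top 43 [0.481 0.468 0.02 ] 0.028 [0.022 0.015]
top 29 [0.463 0.384 0.021] 0.025 [0.02 0.01]
top 42 [0.423 0.474 0.02 ] 0.029 [0.022 0.013]
 net top 0.64 178 266 [0.417 0.22  0.007]
 net top 0.39 91 240 [0.484 0.462 0.018]
 net top 0.33 251 132 [0.8   0.023 0.018]
 grey [(np.int32(28), [0.495, 0.442, 0.02]), (np.int32(37), [0.483, 0.469, 0.02]), (np.int32(16), [0.479, 0.423, 0.023]), (np.int32(22), [0.464, 0.382, 0.021]), (np.int32(41), [0.425, 0.475, 0.021])]
scene 48 [0.469 0.384 0.02 ] 0.026 [0.023 0.012]
scene 122 [0.493 0.439 0.022] 0.031 [0.032 0.033]
scene 47 [0.429 0.475 0.021] 0.026 [0.024 0.013]
scene 58 [0.486 0.469 0.021] 0.026 [0.024 0.017]
 net scene 0.61 401 307 [0.492 0.466 0.019]
 net scene 0.45 208 231 [ 0.801  0.027 -0.   ]
 grey [(np.int32(35), [0.468, 0.383, 0.021]), (np.int32(30), [0.487, 0.431, 0.023]), (np.int32(37), [0.429, 0.476, 0.021]), (np.int32(33), [0.5, 0.445, 0.02]), (np.int32(37), [0.487, 0.471, 0.021])]
68.55 [0.66028567 0.06339315 0.15662761] [ 0.48688303 -0.49279763 -0.72428582]
cup_c top 0.9 [657. 140
[... 547 characters left out ...]
.5 med [0.688 0.316 0.078]
cup_c scene 0.81 [659. 141.] [63. 56.] 60.2 med [0.656 0.133 0.036]
0.06291430141163397
86 ((660.1329345703125, 139.77108764648438), 32.06389617919922)
heel_body scene 0.84 [470. 306.] [ 76. 130.] 86.3 med [0.494 0.322 0.029]
toe_housing scene 0.95 [466. 216.] [ 75. 157.] 87.6 med [0.484 0.23  0.016]
tin_in scene 0.77 [ 481. -307.] [237. 199.] 83.2 med [ 0.415 -0.271  0.015]
gauge scene 0.78 [693.   4.] [46. 89.] 85.3 med [0.694 0.01  0.022]
wingnut_c none
ratchet scene 0.97 [850.  23.] [ 24. 127.] 88.4 med [0.86  0.027 0.023]
rasp scene 0.82 [ 704. -338.] [ 32. 224.] 10.7 med [ 0.71  -0.343  0.015]
glue scene 0.69 [708. 333.] [37. 48.] 42.7 med [0.716 0.341 0.071]
```

All checks agree: five plungers in the small bay, cup upright and empty, both units flat in the large bay, tin and bystanders fine. Handing in.

```bash
python3 -c "
from station import env
print(env.close_job())"
```

```text
the job is handed in; nothing more can be done
None
```

The job is handed in at about 69 s of the 210 s. The wing nut and all three spacers are in the tin. The toe and heel units are flat in the larger bay, five plungers are in the smaller bay, and the empty cup is upright on the bench. I viewed 15 pictures, one over the limit of 14.

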